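Hang a shutter leaf on its pintles and wedge it shut

ROBOT

A 7-joint arm with a two-finger parallel gripper is mounted at the origin on the work surface. World frame = base frame: x ahead of the robot, y to its left, z up, the work surface at z = 0. Lengths are in m, angles in rad, forces in N, time in s.
With the tool pointing down it reaches from about 0.425 to 0.925 m from the base axis. Payload 6.8 kg.
Tool frame: the origin (TCP) lies between the finger pads; the fingertips stand finger_overhang ahead of it and the grasp point (between the pads) lies 6 mm ahead of it (finger_overhang is the distance from the TCP to the fingertips, in m); z points along the fingers, y is the line along which they close (so a half turn about z gives the same grasp; the last joint's range is limited). The gripper opens to 85 mm and grips with 20 to 120 N. Pads are 22 mm wide; open, the fingers measure 114 mm over their backs; the gripper's body (76 mm by 85 mm) begins 54 mm behind the grasp point. The pads swing forward as they close: fully open they stand 13 mm farther back than shut.
Start: joints at [1.152, 0.477, 0.022, 1.555, -0.011, 1.109, -0.083], TCP at [0.206, -0.643, 0.256] pointing down, gripper open.
Joint ranges: [-2.96, 2.96], [-0.34, 2.1], [-1.41, 1.46], [0.24, 2.44], [-1.37, 4.51], [0.17, 1.92], [-2.96, 2.96]. Speed limits (rad/s): [2.39, 2.39, 3.14, 3.14, 3.14, 3.14, 3.14].

INTERFACE

Orientations are given as a unit quaternion [w, x, y, z].
In Python, from station import * gives the robot as it stands.
- The arm moves only by the tool drive_tool, never from a script. Its argument "increments" is a list of rows, each an object of numbers: "claw": the finger opening in m, from 0 to 0.0854; "dx", "dy", "dz": the shift along the tool's x, y, z in m; "wx", "wy", "wz": the turn, a rotation vector about the tool's x, y, z in degrees. A call has 1 to 20 rows; each row shifts and turns the commanded pose from where the row before left it, along the tool's axes as they then stand; what a row does not reach is not made up. A row lasts 1/8 s, in which the tool goes at most 62.5 mm and 10.7 degrees, less where a joint would pass 70% of its speed; a pose out of reach is approached as far as the arm can. A call with a gripper value outside its range is refused whole. The fingers move at their own pace and stop on an object; "newtons" is the grip in N (left out, the last holds). Time passes only in rows, so rows that do not move let the fingers close. It gives the time, the measured TCP pose, the force, the opening and the grip force at its end, in the units of the state.
- get_obs(): the state, without advancing time (a new reading comes with each control period).
- read_camera(name): name is "side" or "top"; returns (picture, depth): 400x640x3 uint8, red, green, blue; 400x640 float32, m along the optical axis (not along the pixel's ray), 0 where there is no reading.
- calibration(name): a dict with "intrinsics" (3x3 intrinsics, pixels), "R" (3x3) and "t" (3): a world point X has camera coordinates R X + t. Camera axes: x right, y down, z forward; pixel columns grow to the right and rows downward; lengths in m; the calibration is good to about 2 mm. A picture is of the moment at which its call begins. calibration takes no time and is no camera call.
- hand_in(): hands the job in; it is judged then, once.
The state is a dict: "t": time; "q": joint angles; "joint_vel": joint speeds; "joint_torque": joint torques, N m; "eef_pos": TCP position; "tool_rot": TCP orientation; "contact_force": force on the tool from outside, world axes, zero at the start; "torque": the same for the moment, N m; "gripper_width": opening from 0.0 (shut) to 1.0 (fully open); "grasp_force": force on a finger pad.
Only numpy, scipy, OpenCV 4.12 (cv2) and the standard library are available. Lean on these libraries where they do the work, as an engineer would, in place of code of your own. Each camera call takes 0.05 s, during which the arm holds its last target. There are 200 camera calls.

TASK

Take the small wooden shutter leaf out of the drying rack and lower it onto the varnishing stand, keeping hold of it until both its knuckles sit fully down on the two upright pintle pins with the foot of the leaf in the gap between the stop block and the wedge, then let go. Pick up the hammer and knock the wedge in along the leaf's foot, touching the wedge with nothing but the hammer: a first light tap that takes it only about half of its way, draw the hammer back off it, then tap on until the wedge stops advancing and holds the leaf shut against the stop. Last, lay the hammer flat with its head on the cork mat it came from; do not disturb the jar, mug or bottle.

Things in the scene. Friction and masses are not known exactly. Their poses are not given: they have to be found in the camera images.
- stand: Varnishing stand, fixed; left or right of the robot's centre line, yaw within 0.2 rad. Dark base board 120 (x) x 315 (y) x 18 mm; origin at the centre of its underside, z up. Vertical hinge axis at x 0, y 110. Post 44 x 26 mm, face at y 124, top at z 153; two brackets with pins reach from it to y 101. Hung and shut, the leaf's axes are parallel to the stand's and leaf_center is at (0, 7, 103.5) mm.
- pin_low (a point): Foot of the lower pin, on its bracket's top face, on the hinge axis, 51 mm above the bench; axes as the stand. Pin 7 mm thick, 22 mm tall, the top 8 mm tapered to 2.4 mm. Bracket 18 mm wide, 8 mm thick. The lower mouth of the leaf's lower knuckle comes to rest here.
- pin_up (a point): Foot of the upper pin, the same form, straight above the lower one at 141 mm over the bench. So the leaf must be brought in sideways, along the stand's +y, raised 24 to 60 mm above its seated height (the lower knuckle then passes under the upper bracket), and then lowered straight down.
- rack: Drying rack, fixed; on the other side from the stand, yaw within 0.25 rad. Base 240 (x) x 100 (y) x 12 mm, origin at the centre of its underside; two pairs of cheeks at x -55 and +55 mm (22 mm long), up to 72 mm above the bench, leave a 21 mm slot along x in which the leaf stands.
- leaf: Panelled wooden shutter leaf with two steel knuckles on its +y edge, loose, 0.26 to 0.42 kg: 16 (x) x 180 (y) x 155 mm (z). Origin at the centre of its lower edge. At the start it stands upright in the rack, 12 mm above the bench, its y axis along the rack's +x.
- leaf_center (a point): Centre of the leaf, half-way up (77.5 mm below its top edge), axes as the leaf. Grip it across the 16 mm thickness from above at the middle of the top edge (the fingers closing along the leaf's x).
- knuckle_low (a point): Centre of the lower mouth of the lower knuckle's hole: 25 mm above the leaf's lower edge, 103 mm from the leaf's middle along +y. Knuckle: ring 18 mm outside, hole 11 mm, 16 mm tall.
- knuckle_up (a point): The same for the upper knuckle, 115 mm above the leaf's lower edge.
- stop (a point): Centre of the top of the stop block, 50 mm above the bench; block 22 (x) x 34 (y) x 32 mm, at x 9.5..31.5, y -83..-49 mm in the stand's frame, on the far (+x) side of the leaf's foot.
- fence (a point): Centre of the top of the fence that backs the wedge, 46 mm above the bench; fence 16 (x) x 75 (y) x 28 mm, at x -40.5..-24.5, y -115..-40 mm in the stand's frame, on the near (-x) side of the wedge.
- leaf_edge (a point): Foot of the leaf's free edge: on its middle plane at y -90 mm, 10 mm above its lower edge. Hung, it stands on a sill (26 mm above the bench) between stop block and wedge: with the leaf (16 mm thick) square to the stand, 1.5 mm are spare to the stop and 6 to 7 mm to the drawn-back wedge.
- wedge_nose (a point): Light wooden wedge, captive on the stand's base along the fence, 75 mm long (y), 32 mm tall (18 to 50 mm above the bench), 9 mm thick at its nose (+y end), 24 mm at its butt (-y end), slanted on the leaf's side. This point: the centre of its nose end. It can only slide along the stand's y.
- wedge (a joint): How far the wedge has been driven toward the stand's +y (m): 0 to 0.005 at the start, 0.030 at its stop, where it sits tight. Sliding takes about 5 N plus 25 N per m/s and it stays where it is left.
- wedge_butt (a point): Centre of the wedge's butt end face (24 x 32 mm, facing the stand's -y), 34 mm above the bench: strike here along the stand's +y. There is free space for the hammer beyond it, on the -y side.
- hammer: Small lump hammer, loose, 0.36 kg, lying flat, yaw within 0.3 rad. Steel head 28 (x) x 64 (y) x 34 mm (z), a flat striking face at each y end; wooden handle 16 mm wide (y), 20 mm tall, from the head to -x as far as 191 mm from the head's centre, at half the head's height. Origin under the head's centre.
- hammer_head (a point): Centre of the hammer's head (17 mm above its underside; 20 mm above the bench when it lies on the mat); the striking faces are 32 mm from it along the hammer's y.
- hammer_grip (a point): Point on the handle's centre line, 52 mm from the head's centre toward the handle's end, half-way up; grip here from above across the 16 mm width (the fingers closing along the hammer's y).
- mat: Brown cork mat 140 (x) x 120 (y) mm, 3 mm thick, fixed; origin at the centre of its underside. The hammer's head lies on it.
- jar: Bystander: clear jar with a red lid, 60 mm across, 70 mm tall, beyond the mat; origin under its centre. Leave alone.
- mug: Bystander: white mug, 72 mm across, 85 mm tall, between the robot and the right-hand fixture (-y side); origin under its centre. Leave alone.
- bottle: Bystander: white bottle with a red cap, 60 mm across, 150 mm tall, between the robot and the left-hand fixture (+y side); origin under its centre. Leave alone.
Not all that is in view belongs to the job. There is more than one size of the hammer; the job needs the middle-sized.

How it is judged:
On the way, in this order (a step that is already met when the one before it is completed fails the run):
1. the leaf, still gripped, has both knuckles fully down on the two pins (horizontal distance between knuckle_low and pin_low below 0.004 m and z of knuckle_low in the frame of pin_low below 0.004 m and horizontal distance between knuckle_up and pin_up below 0.004 m and z of knuckle_up in the frame of pin_up below 0.004 m and angle between leaf_center's own z axis and vertical below 0.05 rad and contact force between the fingers and leaf above 1 N), for 0.1 s.
2. with the leaf hung and released, the wedge has been driven part of its way and the hammer is drawn back off it (horizontal distance between knuckle_low and pin_low below 0.004 m and z of knuckle_low in the frame of pin_low below 0.004 m and horizontal distance between knuckle_up and pin_up below 0.004 m and z of knuckle_up in the frame of pin_up below 0.004 m and angle between leaf_center's own z axis and vertical below 0.05 rad and contact force between the fingers and leaf below 0.2 N and value of joint wedge between 0.008 and 0.026 m and contact force between hammer and wedge below 0.3 N), for 0.15 s.
3. the hammer has driven the wedge to its stop (value of joint wedge above 0.0283 m), for 0.1 s.
At the end, for the whole second after the job is handed in: Both knuckles on their pins (4 mm sideways, 4 mm up), leaf upright (0.05 rad) and shut (0.035 rad), wedge within 1.7 mm of its stop, hammer lying flat (0.15 rad) with its head centre over the mat (70 mm in x, 60 in y of its centre), all at rest (horizontal distance between knuckle_low and pin_low below 0.004 m and z of knuckle_low in the frame of pin_low below 0.004 m and horizontal distance between knuckle_up and pin_up below 0.004 m and z of knuckle_up in the frame of pin_up below 0.004 m and angle between leaf_center's own z axis and vertical below 0.05 rad and value of joint wedge above 0.0283 m and angle between the y axis of leaf and the y axis of stand, either way round below 0.035 rad and x of hammer_head in the frame of mat between -0.07 and 0.07 m and y of hammer_head in the frame of mat between -0.06 and 0.06 m and z of hammer_head in the frame of mat below 0.026 m and angle between hammer's own z axis and vertical below 0.15 rad and linear speed of each of hammer, leaf below 0.02 m/s); the robot touches nothing.
It fails at once if the wedge is touched by the gripper or arm, or pushed with the leaf, instead of the hammer (contact force between any of the fingers, the arm and wedge above 1 N or (contact force between the fingers and leaf above 1 N and value of joint wedge above 0.0075 m)).
It fails at once if a bystander (jar, mug or bottle) is shifted by more than 20 mm or tipped (distance of any of jar, mug, bottle from where it was at the start of the episode above 0.02 m or angle between any of jar, mug, bottle's own z axis and vertical above 0.3 rad).
It also fails if it takes over 72 s, if anything falls off the work surface, if the arm or the gripper's body presses on something with over 40 N, if the wrist force passes 120 N, or if a joint passes its speed limit or range.

## Working session

There is one attempt and no reset: what is moved stays moved. The work goes in short steps, Python scripts to look and compute and a tool call to move; the robot and the scene stay as the last step left them, time stands still between calls to the robot, and variables do not carry over. Pictures are saved under pics/ and viewed, at most 10 in all, crops included, and the job is handed in when it is done.

Besides the shell and the picture viewer there is one more tool, called as a command line: name --argument value ..., lists and objects as JSON in quotes. drive_tool: Moves the arm, as the interface text tells. Its arguments: {"type":"object","properties":{"increments":{"type":"array","items":{"type":"object","properties":{"claw":{"type":"number"},"dx":{"type":"number"},"dy":{"type":"number"},"dz":{"type":"number"},"wx":{"type":"number"},"wy":{"type":"number"},"wz":{"type":"number"}}}},"newtons":{"type":"number"}},"required":["increments"]}

```bash
ls; mkdir -p pics; cat > h.py <<'E'
from station import *
import numpy as np, cv2
from scipy.spatial.transform import Rotation as Ro
def snap(n):
    im,d=read_camera(n); np.savez(f'{n}.npz',im=im,d=d); return im,d
def load(n):
    z=np.load(f'{n}.npz'); return z['im'],z['d']
def pts(n,d):
    c=calibration(n);K=np.array(c['intrinsics']);v,u=np.mgrid[:d.shape[0],:d.shape[1]]
    P=np.stack([(u-K[0,2])/K[0,0]*d,(v-K[1,2])/K[1,1]*d,d],-1)
    return (P-np.array(c['t']))@np.array(c['R'])
def ray(n,u,v,z):
    c=calibration(n);K=np.array(c['intrinsics']);R=np.array(c['R']);t=np.array(c['t'])
    o=-R.T@t; w=R.T@np.linalg.solve(K,[u,v,1.]); return o+w*(z-o[2])/w[2]
def proj(n,X):
    c=calibration(n);p=np.array(c['intrinsics'])@(np.array(c['R'])@np.array(X)+np.array(c['t'])); return p[:2]/p[2]
E
python3 - <<'E'
from h import *
for n in('top','side'):
    im,d=snap(n); cv2.imwrite(f'pics/{n}0.png',im[...,::-1])
    c=calibration(n);print(n,np.round(-np.array(c['R']).T@np.array(c['t']),3),np.round(c['R'],2).tolist(),np.round(c['intrinsics'],0).tolist(),(d>0).mean())
o=get_obs();print(o['t'],o['eef_pos'],o['tool_rot'],o['contact_force'],Ro.from_quat(np.roll(o['tool_rot'],-1)).as_matrix().round(3).tolist(),[k for k in o])
try: print(finger_overhang)
except Exception as e: print(e)
import station; print([x for x in dir(station) if x[0]!='_'])
E
```

```text
pics
top [0.374 0.018 1.671] [[0.01, -1.0, 0.01], [-0.99, -0.01, -0.15], [0.15, -0.01, -0.99]] [[488.0, 0.0, 317.0], [0.0, 488.0, 198.0], [0.0, 0.0, 1.0]] 0.99576171875
side [0.065 0.532 0.728] [[-0.7, -0.71, 0.0], [-0.45, 0.45, -0.77], [0.55, -0.54, -0.64]] [[370.0, 0.0, 323.0], [0.0, 370.0, 197.0], [0.0, 0.0, 1.0]] 0.9960234375
0.1 [ 0.20629386 -0.64219737  0.25543717] [-7.81033412e-04  9.87947579e-01  1.54786777e-01 -1.57711801e-04] [ 0.03446269  0.34837215 -0.67019814] [[0.952, 0.306, -0.001], [0.306, -0.952, 0.001], [-0.0, -0.002, -1.0]] ['t', 'q', 'joint_vel', 'joint_torque', 'eef_pos', 'tool_rot', 'contact_force', 'torque', 'grasp_force', 'gripper_width']
0.025
['PlanningError', 'calibration', 'finger_overhang', 'get_obs', 'hand_in', 'read_camera']
```

View pics/top0.png

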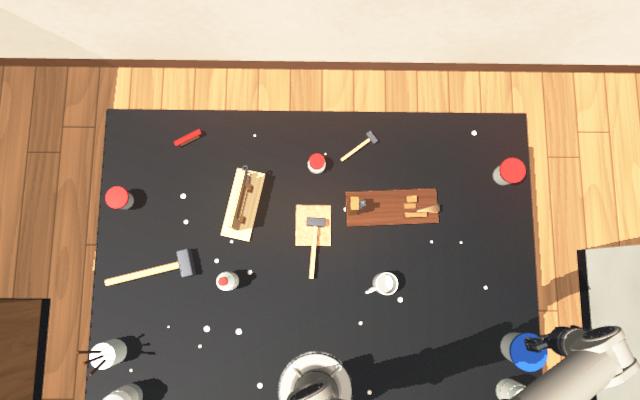

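View pics/side0.png

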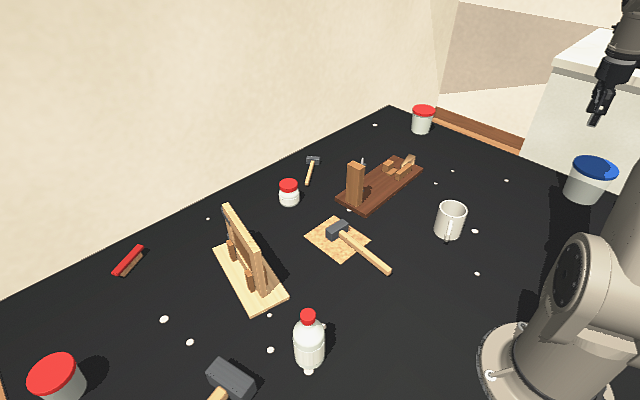

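The top view shows three hammers: large (185,262), middle on the mat (316,222) and small (372,138). The middle one is on the cork mat, so that is the one to use. The rack with the leaf is at (244,205), with the knuckles at its far end. The stand is at (392,207), with the post on its left and the wedge on its right. The bottle is at (228,281), the mug at (385,284) and the jar at (317,163).

```bash
cat > m.py <<'E'
from h import *
im,d=load('top');P=pts('top',d)
def box(u0,u1,v0,v1,z0,z1,name,show=1):
    m=np.zeros(d.shape,bool);m[v0:v1,u0:u1]=1
    m&=(P[...,2]>z0)&(P[...,2]<z1); q=P[m]
    r=cv2.minAreaRect((q[:,:2]*1000).astype(np.float32))
    print(name,len(q),'c',np.round(r[0],1),'sz',np.round(r[1],1),'ang',round(r[2],1),'z',np.round(np.percentile(q[:,2],[5,50,95]),4)); return m
box(210,275,160,250,.145,.2,'leaf top')
box(210,275,160,250,.006,.02,'rack base')
box(340,445,180,232,.012,.024,'stand base')
box(340,445,180,232,.135,.17,'post top')
box(340,445,180,232,.035,.065,'blocks')
box(300,335,210,235,.028,.05,'head')
box(300,335,235,290,.02,.05,'handle')
for n,z in(('leaf',0),): print(np.median(P[350:390,200:260,2]))
hsv=cv2.cvtColor(im,cv2.COLOR_RGB2HSV)
print('mat hsv',hsv[240,300],hsv[208,300],'base',hsv[195,385],hsv[220,385])
m=np.zeros(d.shape,bool);m[195:255,288:340]=1
m&=(hsv[...,2]>120)&(P[...,2]<.012)&(P[...,2]>-.01)
q=P[m];r=cv2.minAreaRect((q[:,:2]*1000).astype(np.float32));print('mat',r)
for (u0,u1,v0,v1,n) in((335,450,175,240,'standcrop'),(210,275,155,250,'rackcrop')):pass
a=cv2.resize(im[180:235,338:448],None,fx=7,fy=7,interpolation=cv2.INTER_CUBIC)[:, :770]
cv2.imwrite('pics/stand0.png',a[...,::-1])
si,sd=load('side')
b=cv2.resize(si[150:220,330:430],None,fx=6,fy=6,interpolation=cv2.INTER_CUBIC)
c=cv2.resize(si[190:320,200:400],None,fx=4,fy=4,interpolation=cv2.INTER_CUBIC)
cv2.imwrite('pics/side_h.png',c[...,::-1])
E
python3 m.py
```

```text
leaf top 362 c [613.7 251. ] sz [ 18.3 196.7] ang 78.2 z [0.1498 0.1655 0.1722]
rack base 1375 c [609.4 257.3] sz [311.4 222.1] ang 1.2 z [0.0065 0.0112 0.0178]
stand base 2277 c [ 604.1 -257. ] sz [126.7 315.7] ang 3.0 z [0.0132 0.0182 0.023 ]
post top 162 c [ 595.7 -128.9] sz [44.6 47.8] ang 4.1 z [0.1387 0.1513 0.158 ]
blocks 335 c [ 597.9 -258.8] sz [ 72.1 309. ] ang 2.1 z [0.0399 0.0479 0.0561]
head 182 c [534.2   1.8] sz [57.4 60.7] ang 0.4 z [0.0296 0.0357 0.0415]
handle 206 c [431.6  11. ] sz [ 15.8 144.5] ang 85.7 z [0.0235 0.0298 0.0378]
-0.00011603949445716215
mat hsv [ 26  62 255] [ 26  63 255] base [ 10 141 170] [ 10 143 195]
mat ((526.5003662109375, 13.669471740722656), (172.39366149902344, 121.14811706542969), 0.23069195449352264)
```

View pics/stand0.png

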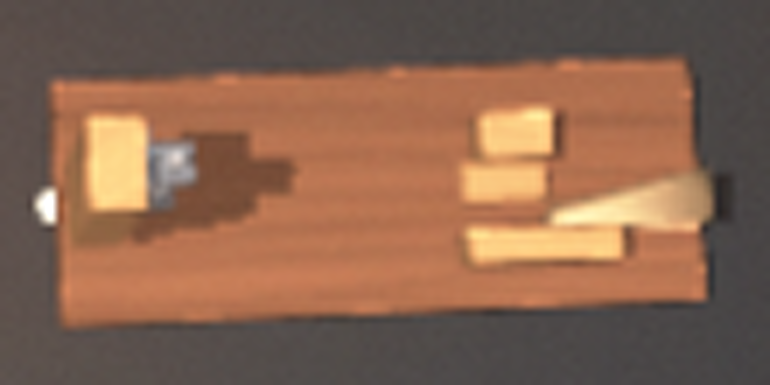

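View pics/side_h.png

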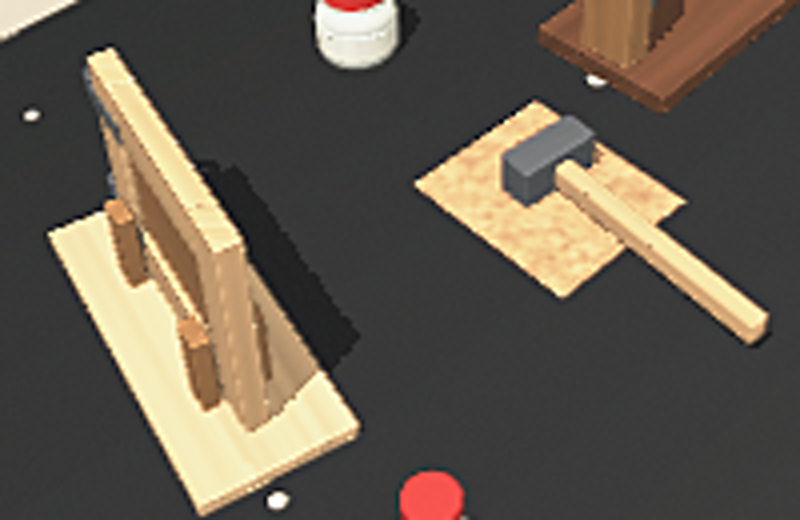

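The stand crop shows the post top at (117,165), the pins at (177,163), the stop at (517,132), the sill at (505,183) and the fence at (545,245). The wedge runs from its nose at (552,215) to its butt at (712,195). The side crop shows the leaf standing in the rack, with the knuckles at the far end, and the middle hammer on the mat. Next I refine the poses.

```bash
cat > m2.py <<'E'
from h import *
im,d=load('top');P=pts('top',d);hsv=cv2.cvtColor(im,cv2.COLOR_RGB2HSV)
def rect(mask,z,name,roi):
    m=np.zeros(mask.shape,np.uint8);u0,u1,v0,v1=roi;m[v0:v1,u0:u1]=mask[v0:v1,u0:u1]
    n,l,s,_=cv2.connectedComponentsWithStats(m); k=1+np.argmax(s[1:,4]); 
    ys,xs=np.where(l==k); X=np.array([ray('top',x,y,z)[:2]*1000 for x,y in zip(xs,ys)],np.float32)
    r=cv2.minAreaRect(X); print(name,s[k,4],'c',np.round(r[0],1),'mean',X.mean(0).round(1),'sz',np.round(np.array(r[1])+3.2,1),'ang',round(r[2],2))
    return r,X
Z=P[...,2]
h,s,v=hsv[...,0],hsv[...,1],hsv[...,2]
rect((s>60)&(v>60),.018,'stand',(338,450,180,235))
rect((Z>.1),.153,'post',(345,375,185,225))
rect((Z>.154),.167,'leaf',(215,275,160,245))
r,X=rect((v>110)&(s>30),.012,'rack',(212,272,160,250))
r,X=rect((v>110)&(s>30),.003,'mat+handle',(290,335,195,290))
X=X[X[:,0]>470-8]; print('mat',cv2.minAreaRect(X))
rect((Z>.026)&(s<70)&(v<190),.037,'head',(300,335,208,235))
rect((Z>.02)&(s>30),.033,'handle',(300,335,229,290))
# side view check
E
python3 m2.py
```

```text
Traceback (most recent call last):
  File "m2.py", line 11, in <module>
    rect((s>60)&(v>60),.018,'stand',(338,450,180,235))
    ~~~~^^^^^^^^^^^^^^^^^^^^^^^^^^^^^^^^^^^^^^^^^^^^^^
  File "m2.py", line 6, in rect
    ys,xs=np.where(l==k); X=np.array([ray('top',x,y,z)[:2]*1000 for x,y in zip(xs,ys)],np.float32)
                                      ~~~^^^^^^^^^^^^^
  File "h.py", line 13, in ray
    c=calibration(n);K=np.array(c['intrinsics']);R=np.array(c['R']);t=np.array(c['t'])
ValueError: time passes only in moves, steps and waits
```

```bash
sed -i 's/^import numpy.*/&\nimport functools; calibration=functools.lru_cache(calibration)/' h.py; python3 m2.py
```

```text
stand 3297 c [ 602.2 -257.7] mean [ 601.8 -257.1] sz [128.1 328.3] ang 2.69
post 189 c [ 592.3 -126.3] mean [ 591.9 -121.6] sz [52.5 53.7] ang 6.09
leaf 330 c [604.8 251.5] mean [604.8 251.9] sz [ 21.6 183.1] ang 78.28
rack 1577 c [609.4 253.4] mean [621.2 244.7] sz [107.2 246.9] ang 78.03
mat+handle 1529 c [485.7  11.3] mean [528.4  13.8] sz [255.2 127.4] ang 0.48
mat ((537.7542114257812, 11.730113983154297), (147.8626708984375, 124.156494140625), 0.47610172629356384)
head 144 c [547.1   2.7] mean [547.4   3. ] sz [63.9 30.6] ang 86.35
handle 173 c [441.2   9. ] mean [455.7   8.2] sz [ 21.5 167.1] ang 85.69
```

drive_tool --increments '[{"claw": 0.06, "dx": 0.042, "dy": -0.017}, {"dx": 0.042, "dy": -0.017}, {"dx": 0.042, "dy": -0.017}, {"dx": 0.042, "dy": -0.017}, {"dx": 0.042, "dy": -0.017}, {"dx": 0.042, "dy": -0.017}, {"dx": 0.042, "dy": -0.017}, {"dx": 0.042, "dy": -0.017}, {"dx": 0.042, "dy": -0.017}, {"dx": 0.042, "dy": -0.017}, {"dx": 0.017, "dy": -0.04}, {"dx": 0.017, "dy": -0.04}, {"dx": 0.017, "dy": -0.04}, {"dx": 0.017, "dy": -0.04}, {"dx": 0.017, "dy": -0.04}, {"dx": 0.017, "dy": -0.04}, {"dx": 0.017, "dy": -0.04}, {"dx": 0.017, "dy": -0.04}, {"dx": 0.017, "dy": -0.04}]'

```text
schema error: expected keys claw, dx, dy, dz, wx, wy, wz
```

drive_tool --increments '[{"dx": 0.017, "dy": -0.04}, {"dx": 0.017, "dy": -0.04}, {"dx": 0.017, "dy": -0.04}, {"dx": 0.017, "dy": -0.04, "wz": 6}, {"wz": 6}, {"wz": 6}, {"wz": 6}, {"wz": 5.6}, {}]'

```text
schema error: expected keys claw, dx, dy, dz, wx, wy, wz
```

```bash
cat > go.py <<'E'
import sys
from h import *
# usage: go.py x y z yaw_of_tool_y(deg): deltas in tool axes, shift first, then turn
def st():
    o=get_obs();R=Ro.from_quat(np.roll(o['tool_rot'],-1)).as_matrix();return o,R
o,R=st();p=np.array(o['eef_pos'])
print('t',round(o['t'],2),'p',p.round(4),'yaw y',round(np.degrees(np.arctan2(R[1,1],R[0,1])),2),'tilt',R[:2,2].round(4),'F',np.round(o['contact_force'],1),'w',o['gripper_width'],'g',o['grasp_force'],'q',np.round(o['q'],2))
if len(sys.argv)>1:
    a=list(map(float,sys.argv[1:])); print('d tool',(R.T@(np.array(a[:3])-p)).round(4),'wz',-((a[3]-np.degrees(np.arctan2(R[1,1],R[0,1]))+180)%360-180) if len(a)>3 else '')
E
python3 go.py .605 .2515 .159 -101.8
```

```text
t 0.1 p [ 0.2063 -0.6422  0.2554] yaw y -72.19 tilt [-0.0006  0.0015] F [ 0.   0.3 -0.7] w 1.0002024832012502 g 0.0 q [ 1.15  0.48  0.02  1.56 -0.01  1.11 -0.08]
d tool [ 0.6529 -0.7288  0.0976] wz 29.60886302307938
```

drive_tool --increments '[{"claw": 0.06, "dx": 0.05, "dy": -0.02, "dz": 0, "wx": 0, "wy": 0, "wz": 0}, {"claw": 0.06, "dx": 0.05, "dy": -0.02, "dz": 0, "wx": 0, "wy": 0, "wz": 0}, {"claw": 0.06, "dx": 0.05, "dy": -0.02, "dz": 0, "wx": 0, "wy": 0, "wz": 0}, {"claw": 0.06, "dx": 0.05, "dy": -0.02, "dz": 0, "wx": 0, "wy": 0, "wz": 0}, {"claw": 0.06, "dx": 0.05, "dy": -0.02, "dz": 0, "wx": 0, "wy": 0, "wz": 0}, {"claw": 0.06, "dx": 0.05, "dy": -0.02, "dz": 0, "wx": 0, "wy": 0, "wz": 0}, {"claw": 0.06, "dx": 0.05, "dy": -0.02, "dz": 0, "wx": 0, "wy": 0, "wz": 0}, {"claw": 0.06, "dx": 0.05, "dy": -0.02, "dz": 0, "wx": 0, "wy": 0, "wz": 0}, {"claw": 0.06, "dx": 0.02, "dy": -0.05, "dz": 0, "wx": 0, "wy": 0, "wz": 0}, {"claw": 0.06, "dx": 0.02, "dy": -0.05, "dz": 0, "wx": 0, "wy": 0, "wz": 0}, {"claw": 0.06, "dx": 0.02, "dy": -0.05, "dz": 0, "wx": 0, "wy": 0, "wz": 0}, {"claw": 0.06, "dx": 0.02, "dy": -0.05, "dz": 0, "wx": 0, "wy": 0, "wz": 0}, {"claw": 0.06, "dx": 0.02, "dy": -0.05, "dz": 0, "wx": 0, "wy": 0, "wz": 0}, {"claw": 0.06, "dx": 0.02, "dy": -0.05, "dz": 0, "wx": 0, "wy": 0, "wz": 0}, {"claw": 0.06, "dx": 0.02, "dy": -0.05, "dz": 0, "wx": 0, "wy": 0, "wz": 0}, {"claw": 0.06, "dx": 0.02, "dy": -0.05, "dz": 0, "wx": 0, "wy": 0, "wz": 0}, {"claw": 0.06, "dx": 0.02, "dy": -0.05, "dz": 0, "wx": 0, "wy": 0, "wz": 0}, {"claw": 0.06, "dx": 0.02, "dy": -0.05, "dz": 0, "wx": 0, "wy": 0, "wz": 0}, {"claw": 0.06, "dx": 0.02, "dy": -0.05, "dz": 0, "wx": 0, "wy": 0, "wz": 0}, {"claw": 0.06, "dx": 0, "dy": 0, "dz": 0, "wx": 0, "wy": 0, "wz": 0}]'

```text
t: 2.6
eef_pos: [0.578, 0.229, 0.2559]
tool_rot: [-0.002, 0.987, 0.159, -0.0]
contact_force: [-0.4, -0.4, -0.3]
gripper_width: 0.703
grasp_force: 0.0
```

```bash
python3 go.py .605 .2515 .159 -101.8
```

```text
t 2.6 p [0.578  0.229  0.2559] yaw y -71.72 tilt [-0.0013  0.003 ] F [-0.4 -0.4 -0.3] w 0.7026365677851498 g 0.0 q [-0.23  0.41 -0.33  1.67  0.14  1.08 -1.85]
d tool [ 0.0327 -0.0126  0.0969] wz 30.07699313059487
```

drive_tool --increments '[{"claw": 0.06, "dx": 0.033, "dy": -0.0125, "dz": 0, "wx": 0, "wy": 0, "wz": 0}, {"claw": 0.06, "dx": 0, "dy": 0, "dz": 0, "wx": 0, "wy": 0, "wz": 10}, {"claw": 0.06, "dx": 0, "dy": 0, "dz": 0, "wx": 0, "wy": 0, "wz": 10}, {"claw": 0.06, "dx": 0, "dy": 0, "dz": 0, "wx": 0, "wy": 0, "wz": 10}, {"claw": 0.06, "dx": 0, "dy": 0, "dz": 0, "wx": 0, "wy": 0, "wz": 0}, {"claw": 0.06, "dx": 0, "dy": 0, "dz": 0, "wx": 0, "wy": 0, "wz": 0}]'

```text
t: 3.35
eef_pos: [0.6072, 0.2443, 0.2561]
tool_rot: [0.0, 0.994, -0.105, -0.0]
contact_force: [0.0, 0.2, -0.2]
gripper_width: 0.703
grasp_force: 0.0
```

```bash
python3 go.py .605 .2515 .159 -101.8; python3 - <<'E'
from h import *
im,d=snap('side'); cv2.imwrite('pics/s1.png',cv2.resize(im[120:330,150:350],None,fx=3,fy=3,interpolation=cv2.INTER_CUBIC)[:600,:,::-1])
E
```

```text
t 3.35 p [0.6072 0.2443 0.2561] yaw y -102.04 tilt [-0.0003 -0.0005] F [ 0.   0.2 -0.2] w 0.7028187452719087 g 0.0 q [-0.33  0.45 -0.21  1.6   0.1   1.1  -2.34]
d tool [-0.0036 -0.0067  0.0971] wz -0.23619684245215922
```

View pics/s1.png

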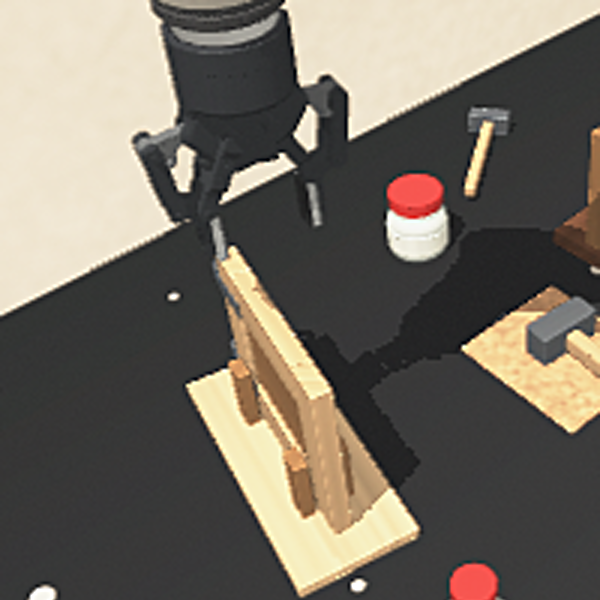

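The gripper is above the leaf with its fingers on either side, the left tip at (220,235) and the right at (315,215). I go down and grip.

drive_tool --increments '[{"claw": 0.06, "dx": -0.0035, "dy": -0.0065, "dz": 0, "wx": 0, "wy": 0, "wz": 0}, {"claw": 0.06, "dx": 0, "dy": 0, "dz": 0.04, "wx": 0, "wy": 0, "wz": 0}, {"claw": 0.06, "dx": 0, "dy": 0, "dz": 0.04, "wx": 0, "wy": 0, "wz": 0}, {"claw": 0.06, "dx": 0, "dy": 0, "dz": 0.017, "wx": 0, "wy": 0, "wz": 0}, {"claw": 0.06, "dx": 0, "dy": 0, "dz": 0, "wx": 0, "wy": 0, "wz": 0}, {"claw": 0.0, "dx": 0, "dy": 0, "dz": 0, "wx": 0, "wy": 0, "wz": 0}, {"claw": 0.0, "dx": 0, "dy": 0, "dz": 0, "wx": 0, "wy": 0, "wz": 0}, {"claw": 0.0, "dx": 0, "dy": 0, "dz": 0, "wx": 0, "wy": 0, "wz": 0}, {"claw": 0.0, "dx": 0, "dy": 0, "dz": 0, "wx": 0, "wy": 0, "wz": 0}, {"claw": 0.0, "dx": 0, "dy": 0, "dz": 0, "wx": 0, "wy": 0, "wz": 0}, {"claw": 0.0, "dx": 0, "dy": 0, "dz": 0, "wx": 0, "wy": 0, "wz": 0}, {"claw": 0.0, "dx": 0, "dy": 0, "dz": 0, "wx": 0, "wy": 0, "wz": 0}]' --newtons 70

```text
t: 4.9
eef_pos: [0.6061, 0.2527, 0.1609]
tool_rot: [-0.001, 0.994, -0.106, 0.001]
contact_force: [-0.9, -0.2, 5.2]
gripper_width: 0.176
grasp_force: 69.5
```

```bash
python3 go.py .605 .2515 .159 -101.8
```

```text
t 4.9 p [0.6061 0.2527 0.1609] yaw y -102.19 tilt [0.0026 0.0015] F [-0.9 -0.2  5.2] w 0.17619894297458055 g 69.50356721878052 q [-0.35  0.55 -0.2   1.68  0.13  0.93 -2.38]
d tool [-0.0008  0.0014  0.0019] wz -0.38757016829066515
```

drive_tool --increments '[{"claw": 0.0, "dx": 0, "dy": 0, "dz": -0.03, "wx": 0, "wy": 0, "wz": 0}, {"claw": 0.0, "dx": 0, "dy": 0, "dz": -0.045, "wx": 0, "wy": 0, "wz": 0}, {"claw": 0.0, "dx": 0, "dy": 0, "dz": -0.045, "wx": 0, "wy": 0, "wz": 0}, {"claw": 0.0, "dx": 0, "dy": 0, "dz": -0.05, "wx": 0, "wy": 0, "wz": 0}, {"claw": 0.0, "dx": 0.0, "dy": 0.03, "dz": 0, "wx": 0, "wy": 0, "wz": 0}, {"claw": 0.0, "dx": 0.011, "dy": 0.05, "dz": 0, "wx": 0, "wy": 0, "wz": 0}, {"claw": 0.0, "dx": 0.011, "dy": 0.05, "dz": 0, "wx": 0, "wy": 0, "wz": 0}, {"claw": 0.0, "dx": 0.011, "dy": 0.05, "dz": 0, "wx": 0, "wy": 0, "wz": 0}, {"claw": 0.0, "dx": 0.011, "dy": 0.05, "dz": 0, "wx": 0, "wy": 0, "wz": 0}, {"claw": 0.0, "dx": 0.011, "dy": 0.05, "dz": 0, "wx": 0, "wy": 0, "wz": 0}, {"claw": 0.0, "dx": 0.011, "dy": 0.05, "dz": 0, "wx": 0, "wy": 0, "wz": 0}, {"claw": 0.0, "dx": 0.011, "dy": 0.05, "dz": 0, "wx": 0, "wy": 0, "wz": 0}, {"claw": 0.0, "dx": 0.011, "dy": 0.05, "dz": 0, "wx": 0, "wy": 0, "wz": 0}, {"claw": 0.0, "dx": 0.011, "dy": 0.05, "dz": 0, "wx": 0, "wy": 0, "wz": 0}, {"claw": 0.0, "dx": 0.011, "dy": 0.05, "dz": 0, "wx": 0, "wy": 0, "wz": 0}, {"claw": 0.0, "dx": 0.014, "dy": 0.045, "dz": 0, "wx": 0, "wy": 0, "wz": 0}, {"claw": 0.0, "dx": 0, "dy": 0, "dz": 0, "wx": 0, "wy": 0, "wz": 0}]'

```text
t: 7.02
eef_pos: [0.6023, -0.3419, 0.3277]
tool_rot: [0.001, 0.994, -0.11, -0.002]
contact_force: [0.5, -0.2, -3.3]
gripper_width: 0.173
grasp_force: 69.3
```

drive_tool --increments '[{"claw": 0.0, "dx": 0, "dy": 0, "dz": 0, "wx": 0, "wy": 0, "wz": -8}, {"claw": 0.0, "dx": 0, "dy": 0, "dz": 0, "wx": 0, "wy": 0, "wz": -8}, {"claw": 0.0, "dx": 0, "dy": 0, "dz": 0, "wx": 0, "wy": 0, "wz": -8}, {"claw": 0.0, "dx": 0, "dy": 0, "dz": 0, "wx": 0, "wy": 0, "wz": -8}, {"claw": 0.0, "dx": 0, "dy": 0, "dz": 0, "wx": 0, "wy": 0, "wz": -8}, {"claw": 0.0, "dx": 0, "dy": 0, "dz": 0, "wx": 0, "wy": 0, "wz": -8}, {"claw": 0.0, "dx": 0, "dy": 0, "dz": 0, "wx": 0, "wy": 0, "wz": -8}, {"claw": 0.0, "dx": 0, "dy": 0, "dz": 0, "wx": 0, "wy": 0, "wz": -8}, {"claw": 0.0, "dx": 0, "dy": 0, "dz": 0, "wx": 0, "wy": 0, "wz": -8}, {"claw": 0.0, "dx": 0, "dy": 0, "dz": 0, "wx": 0, "wy": 0, "wz": -8}, {"claw": 0.0, "dx": 0, "dy": 0, "dz": 0, "wx": 0, "wy": 0, "wz": -8}, {"claw": 0.0, "dx": 0, "dy": 0, "dz": 0, "wx": 0, "wy": 0, "wz": -8}, {"claw": 0.0, "dx": 0, "dy": 0, "dz": 0, "wx": 0, "wy": 0, "wz": -8}, {"claw": 0.0, "dx": 0, "dy": 0, "dz": 0, "wx": 0, "wy": 0, "wz": 0}, {"claw": 0.0, "dx": 0, "dy": 0, "dz": 0, "wx": 0, "wy": 0, "wz": 0}]'

```text
t: 8.9
eef_pos: [0.6047, -0.3358, 0.3289]
tool_rot: [-0.0, 0.697, 0.717, -0.0]
contact_force: [-0.2, 0.3, -2.8]
gripper_width: 0.178
grasp_force: 69.4
```

```bash
python3 go.py .606 -.336 .331 2.7; python3 - <<'E'
from h import *
im,d=snap('top');im,d=snap('side')
cv2.imwrite('pics/s2.png',cv2.resize(im[60:240,280:480],None,fx=3.3,fy=3.3,interpolation=cv2.INTER_CUBIC)[:600,:800,::-1])
E
```

```text
t 8.9 p [ 0.6047 -0.3358  0.3289] yaw y 1.68 tilt [-0.0007  0.0004] F [-0.2  0.3 -2.8] w 0.17784330084345354 g 69.38081502914429 q [ 0.64  0.48 -0.34  1.4   0.16  1.29  0.32]
d tool [-0.0002  0.0013 -0.0021] wz -1.024532042209671
```

View pics/s2.png

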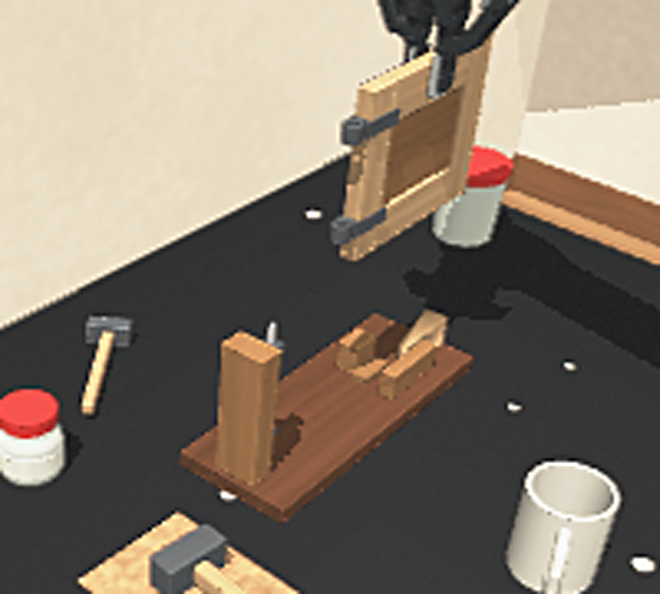

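The side view shows the leaf gripped upright with its knuckles at crop (352,130) and (342,232), facing the post. The stand's post top is at (250,350). Next I measure the stand corners and the knuckle more precisely.

```bash
cat > m3.py <<'E'
from h import *
from scipy.optimize import least_squares
im,d=load('top');si,sd=load('side');P=pts('top',d)
g={'top':cv2.cvtColor(im,cv2.COLOR_RGB2GRAY),'side':cv2.cvtColor(si,cv2.COLOR_RGB2GRAY)}
t0=np.load('top.npz')
obs=[]
S={'top':[((345.1,191.9),(60,157.5,18)),((346.9,226.0),(-60,157.5,18))],
   'side':[((335.2,199.4),(60,157.5,18)),((366.4,216.7),(-60,157.5,18)),((422.4,168.2),(-60,-157.5,18))]}
S['top']+= [((436.6,188.3),(60,-157.5,18)),((439,222.7),(-60,-157.5,18))]
# post top corners side (crop 3.3)
f=lambda u,v:(280+(u+.5)/3.3-.5,60+(v+.5)/3.3-.5)
S['side']+=[(f(222,345),(22,150,153)),(f(247,334),(22,124,153)),(f(282,351),(-22,124,153)),(f(257,364),(-22,150,153))]
h=lambda u,v:(338+(u+.5)/7-.5,180+(v+.5)/7-.5)
S['top']+=[(h(147,115),(22,124,153)),(h(147,210),(-22,124,153)),(h(86,115),(22,150,153)),(h(86,210),(-22,150,153))]
def res(p,cams=('top','side'),raw=0):
    r=[]
    for n in cams:
        for uv,X in S[n]:
            c,s=np.cos(p[2]),np.sin(p[2]);W=np.array([p[0]+c*X[0]/1e3-s*X[1]/1e3,p[1]+s*X[0]/1e3+c*X[1]/1e3,X[2]/1e3])
            r+=list(proj(n,W)-uv)
    return np.array(r)
for cams in(('top',),('side',),('top','side')):
    o=least_squares(res,[.602,-.253,.047],args=(cams,),loss='soft_l1')
    print(cams,o.x[:2].round(4),np.degrees(o.x[2]).round(2));print(res(o.x,cams).reshape(-1,2).round(1).tolist())
# leaf in hand
m=np.zeros(d.shape,bool);m[180:225,370:470]=1
hsv=cv2.cvtColor(im,cv2.COLOR_RGB2HSV)
a=cv2.resize(im[175:235,370:460],None,fx=8,fy=8,interpolation=cv2.INTER_CUBIC)
b=cv2.resize(si[75:150,370:450],None,fx=8,fy=8,interpolation=cv2.INTER_CUBIC)[:480]
w=np.zeros((600,790,3),np.uint8);
cv2.imwrite('pics/leaf_top.png',a[...,::-1]);cv2.imwrite('pics/leaf_side.png',b[:600,:,::-1])
E
python3 m3.py
```

```text
('top',) [ 0.6011 -0.2557] 2.48
[[-0.5, -0.5], [-0.7, 0.2], [-0.8, -0.0], [-0.6, 0.2], [0.1, -0.2], [0.8, 0.0], [0.6, 0.0], [1.2, 0.3]]
('side',) [ 0.6002 -0.2523] 3.8
[[-1.4, -1.4], [-0.4, -0.7], [0.1, 0.0], [0.3, 0.4], [-1.4, -0.3], [0.8, 0.7], [2.5, 0.9]]
('top', 'side') [ 0.6009 -0.2549] 2.85
[[-0.9, -0.2], [-0.8, 0.5], [-1.2, -0.3], [-0.8, -0.0], [-0.2, 0.1], [0.6, 0.4], [0.3, 0.4], [1.0, 0.7], [-1.4, -2.4], [-0.9, -1.5], [0.9, 0.0], [0.1, -0.5], [-1.5, -1.1], [0.5, -0.1], [2.1, 0.1]]
```

View pics/leaf_top.png

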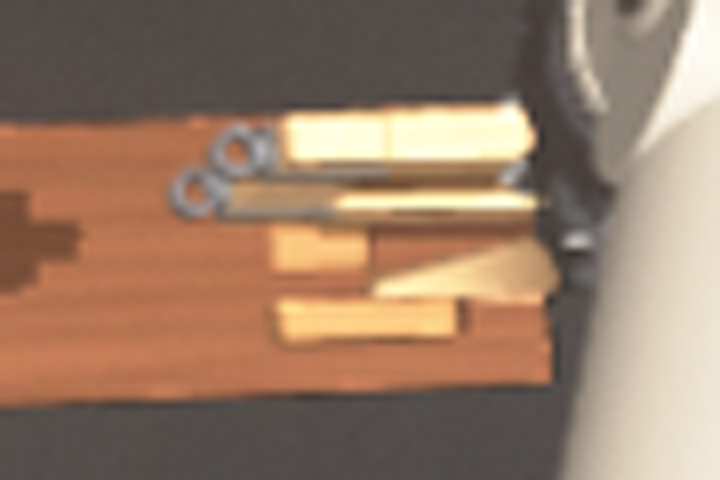

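The crop shows the upper knuckle ring at (240,151) and the lower ring at (197,192), with the leaf square to the stand. I turn the rest of the way, come down to insertion height and stop short of the pins.

```bash
python3 - <<'E'
from h import *
h=lambda u,v:(370+(u+.5)/8-.5,175+(v+.5)/8-.5)
print(ray('top',*h(240,151),.311).round(4),ray('top',*h(197,192),.221).round(4))
a=np.radians(91.68);print(np.array([.6047,-.3358])+.102*np.array([np.cos(a),np.sin(a)]))
E
python3 go.py .6025 -.287 .215 2.7
```

```text
[ 0.6001 -0.2313  0.311 ] [ 0.5992 -0.2312  0.221 ]
[ 0.60170963 -0.23384384]
t 9.0 p [ 0.6048 -0.336   0.3291] yaw y 1.72 tilt [-0.0004  0.0001] F [ 0.5  0.1 -3.3] w 0.17653933562794064 g 69.38024997711182 q [ 0.64  0.48 -0.34  1.4   0.16  1.29  0.33]
d tool [ 0.049  -0.0008  0.1142] wz -0.9798602350594479
```

drive_tool --increments '[{"claw": 0.0, "dx": 0, "dy": -0.001, "dz": 0, "wx": 0, "wy": 0, "wz": -1}, {"claw": 0.0, "dx": 0, "dy": 0, "dz": 0.04, "wx": 0, "wy": 0, "wz": 0}, {"claw": 0.0, "dx": 0, "dy": 0, "dz": 0.04, "wx": 0, "wy": 0, "wz": 0}, {"claw": 0.0, "dx": 0, "dy": 0, "dz": 0.034, "wx": 0, "wy": 0, "wz": 0}, {"claw": 0.0, "dx": 0.025, "dy": 0, "dz": 0, "wx": 0, "wy": 0, "wz": 0}, {"claw": 0.0, "dx": 0.024, "dy": 0, "dz": 0, "wx": 0, "wy": 0, "wz": 0}, {"claw": 0.0, "dx": 0, "dy": 0, "dz": 0, "wx": 0, "wy": 0, "wz": 0}, {"claw": 0.0, "dx": 0, "dy": 0, "dz": 0, "wx": 0, "wy": 0, "wz": 0}]'

```text
t: 10.0
eef_pos: [0.6023, -0.2869, 0.217]
tool_rot: [0.001, 0.689, 0.725, 0.0]
contact_force: [0.3, -0.4, -2.4]
gripper_width: 0.177
grasp_force: 69.4
```

```bash
python3 go.py .6025 -.287 .215 2.7; python3 - <<'E'
from h import *
A,_=snap('top');B,_=snap('side')
a=cv2.resize(A[188:232,345:410],None,fx=12,fy=12,interpolation=cv2.INTER_CUBIC)
b=cv2.resize(B[130:215,330:418],None,fx=6.7,fy=6.7,interpolation=cv2.INTER_CUBIC)
print(a.shape,b.shape)
cv2.imwrite('pics/in_top.png',a[...,::-1]);cv2.imwrite('pics/in_side.png',b[...,::-1])
E
```

```text
t 10.0 p [ 0.6023 -0.2869  0.217 ] yaw y 2.87 tilt [ 0.0023 -0.0015] F [ 0.3 -0.4 -2.4] w 0.17674268218733608 g 69.42754983901978 q [ 0.6   0.52 -0.35  1.6   0.2   1.05  0.24]
d tool [-0.0001  0.0002  0.002 ] wz 0.17103399738704184
(528, 780, 3) (570, 590, 3)
```

View pics/in_top.png

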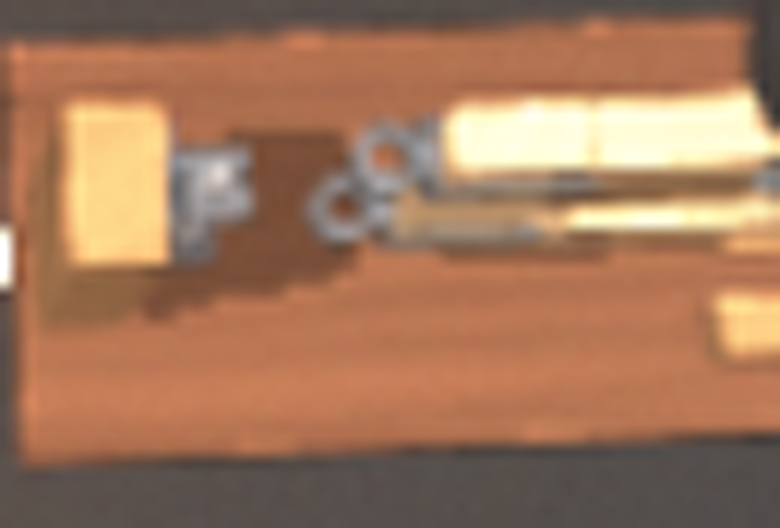

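The upper knuckle ring is at crop (387,155), the lower ring at (345,210), the upper bracket and pin at about (217,179), and the post top spans (65..168, 100..265). I convert these to metres.

```bash
python3 - <<'E'
from h import *
h=lambda u,v:(345+(u+.5)/12-.5,188+(v+.5)/12-.5)
for n,u,v,z in(('kup',387,155,.199),('klow',345,210,.109),('pinfoot',215,180,.141),('pintop',219,178,.163),('postc',117,182,.153),('baseTL',10,42,.018),('baseBL',22,464,.018)): print(n,ray('top',*h(u,v),z).round(4))
# steel mask near the bracket
im,d=load('top');hs=cv2.cvtColor(im,cv2.COLOR_RGB2HSV);P=pts('top',d)
print(hs[195:210,358:368,1]);print(im[195:210,358:368].mean(-1).astype(int));print((P[195:210,358:368,2]*1000).astype(int))
E
```

```text
kup [ 0.5963 -0.1817  0.199 ]
klow [ 0.5948 -0.1824  0.109 ]
pinfoot [ 0.598  -0.1439  0.141 ]
pintop [ 0.5953 -0.1427  0.163 ]
postc [ 0.5955 -0.1169  0.153 ]
baseTL [ 0.6554 -0.0985  0.018 ]
baseBL [ 0.5343 -0.1016  0.018 ]
[[141 140 141 140 142 140 141 140 140 140]
 [140 138 140 140 137 138 140 140 139 139]
 [136 133 140 140 139 139 139 139 139 140]
 [122 109 138 138 138 140 140 139 138 139]
 [114  93 139 130 133 132 121 121 136 134]
 [111  61  61  55  53  52  51  66 138 134]
 [109   8   6   5   9  12   6  26 135 134]
 [112  10  10   6  16  17  19  51 134 137]
 [119  13   8   7  19  22  16  35 123 135]
 [116  15  10   8  10  12   8  21 106 135]
 [112  23  12   8  10  13  12  27 107 136]
 [114  40  22  14  24  55  64  91 129 137]
 [123  55  29  20  44 114 136 135 132 134]
 [129  68  21  16  47 117 138 136 138 134]
 [131  79  38  35  65 124 135 136 134 134]]
[[116 117 116 117 116 117 117 117 117 118]
 [130 119 117 119 120 119 118 118 119 121]
 [166 120 118 119 119 120 120 120 120 119]
 [188 131 123 123 123 120 111 112 113 112]
 [197 139 116 122 121 112  91  91  86  86]
 [198 137 119
[... 363 characters left out ...]
8  87  88]
 [173 107  98 100  96  87  87  85  86  85]]
[[ 19  12  21   9  16  15  16  19   7  14]
 [ 19  18  21  13  16  14  17  13  17  17]
 [155  14  21  16  23  20  15  22  18  20]
 [150  19   7  17  18  21  19  16  17  17]
 [155 154  23  15  17  24  15  18  18  17]
 [151 151  15  18  19  15  17  19  11  20]
 [147 147 141 140 147 141 141 146  19  19]
 [145 145 137 137 145 164 164 140  26  11]
 [153 148 136 146 149 155 152 146  21  19]
 [149 150 137 144 140 138 140 145  15  15]
 [154 150 140 137 139 136 140 138  14  23]
 [154 148 142 136 140 140 141 133  20  18]
 [154 145  66  66  44  22  19  16  16  16]
 [149 142  52  51  59  14  20  16  15  12]
 [159 148  50  45  47  17  16  14  18  17]]
```

View pics/in_side.png

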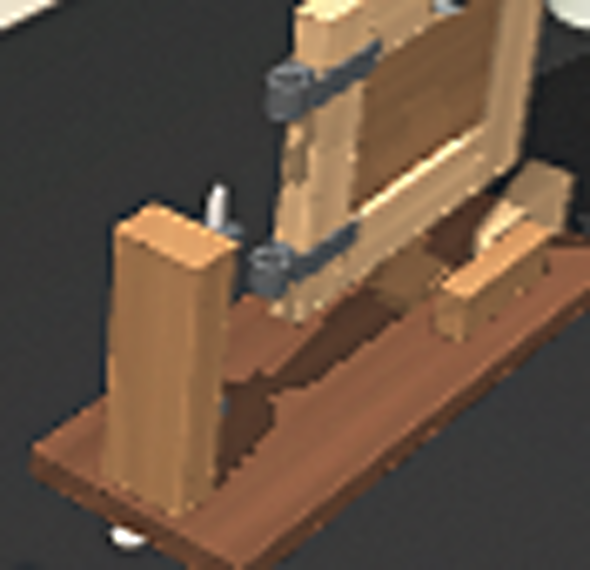

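```bash
python3 - <<'E'
from h import *
print('brk c',ray('top',362.7,203.5,.141).round(4),'brk end',ray('top',365.5,203.5,.141).round(4),'pin tip top',ray('top',363.4,202.3,.160).round(4))
h=lambda u,v:(330+(u+.5)/6.7-.5,130+(v+.5)/6.7-.5)
for n,u,v,z in(('pintip side',219,187,.162),('kup',291,76,.199),('klow',271,257,.109)): print(n,ray('side',*h(u,v),z).round(4))
E
```

```text
brk c [ 0.5949 -0.1447  0.141 ] brk end [ 0.595  -0.1536  0.141 ] pin tip top [ 0.596  -0.1449  0.16  ]
pintip side [ 0.5978 -0.1464  0.162 ]
kup [ 0.5961 -0.1856  0.199 ]
klow [ 0.5961 -0.1845  0.109 ]
```

drive_tool --increments '[{"claw": 0.0, "dx": 0.013, "dy": 0.001, "dz": 0.001, "wx": 0, "wy": 0, "wz": 0}, {"claw": 0.0, "dx": 0.013, "dy": 0.001, "dz": 0.001, "wx": 0, "wy": 0, "wz": 0}, {"claw": 0.0, "dx": 0.012, "dy": 0, "dz": 0, "wx": 0, "wy": 0, "wz": 0}, {"claw": 0.0, "dx": 0, "dy": 0, "dz": 0.008, "wx": 0, "wy": 0, "wz": 0}, {"claw": 0.0, "dx": 0, "dy": 0, "dz": 0.008, "wx": 0, "wy": 0, "wz": 0}, {"claw": 0.0, "dx": 0, "dy": 0, "dz": 0, "wx": 0, "wy": 0, "wz": 0}, {"claw": 0.0, "dx": 0, "dy": 0, "dz": 0, "wx": 0, "wy": 0, "wz": 0}]'

```text
t: 10.98
eef_pos: [0.6016, -0.2498, 0.1972]
tool_rot: [-0.0, 0.69, 0.724, -0.0]
contact_force: [0.4, -0.0, -2.8]
gripper_width: 0.178
grasp_force: 69.4
```

```bash
python3 go.py; python3 - <<'E'
from h import *
A,d=snap('top');B,e=snap('side');P=pts('top',d);Q=pts('side',e)
hs=cv2.cvtColor(A,cv2.COLOR_RGB2HSV);print(A[196:212,356:374].mean(-1).astype(int));print((P[196:212,356:374,2]*1000).astype(int))
E
```

```text
t 10.97 p [ 0.6016 -0.2498  0.1972] yaw y 2.76 tilt [-0.0001 -0.0001] F [ 0.4 -0.  -2.8] w 0.1781482002696743 g 69.37705278396606 q [ 0.55  0.52 -0.35  1.65  0.21  1.01  0.18]
[[150 149 131 120 119 118 119 118 121 120 119 120 120 120 120 121 120 121]
 [194 191 167 122 120 120 120 120 120 121 122 122 121 129 144 153 170 173]
 [197 199 188 131 123 123 122 122 117 116 118 123 129 173 213 218 228 231]
 [200 204 198 137 121 123 130 135 118 116 112 120 134 209 241 241 242 244]
 [201 204 199 138 122 127 136 142 128 137 139 132 143 209 242 241 244 244]
 [202 202 193 148 150 157 149 129 116 109 141 159 164 215 245 242 244 244]
 [201 202 194 129 118 150 159 135 136 110 128 154 158 206 238 237 238 237]
 [202 203 190 111 119 136 138 150 151 134 134 128 140 166 184 189 184 170]
 [201 204 192 114 129 146 121 144 153 144 111  92 115 137 129 138 137 136]
 [203 204 197 126 121 150 129 105 102  97 101 107 117 121 124 119 111 111]
 [202 203 195 131 120 139 118 114 114 107 125 139 141 141 141 141 143 142]
 [199 199 186 113 121 132 104  96  96 114 142 143 142 143 143 145 143 140]
 [197 198 182  98  95 10
[... 1097 characters left out ...]
3  167  180
   180  180  182  176]
 [ 148  153  157  143  139  136  144  172  166  168  103  172  170  173
   174  173  172  168]
 [ 152  154  155  151  145  141  142  142  138  135   99  127  140  143
   140  137  132  141]
 [ 155  148  155  144   91   64   56   87   93   84  108  117  110  116
   118  112  107  107]
 [ 155  149  154  141   88   86   96   89   72   66   94   90   88   91
    89   87   90   89]
 [ 151  158  152  148   70   88   79   23   84   80   78   79   77   74
    79   72   64   62]
 [ 146  145  142   16   16   10   20   24   15   19   19   23   17   18
    20   17   19   19]
 [ 120 1670    9   17   22   19   22   11   19   15   18   22   15   15
    17   11   19   11]]
```

```bash
python3 - <<'E'
from h import *
A,d=load('top');P=pts('top',d)
z=P[197:208,358:368,2];m=(z>.166)&(z<.188);v,u=np.where(m);print('ring',ray('top',358+(u.min()+u[u<9].max())/2,197+(v.min()+v.max())/2,.177),list(zip(u+358,v+197)))
print(ray('top',364.2,202.2,.177),ray('top',363.4,202.3,.160))
E
```

```text
ring [ 0.59448265 -0.14491961  0.177     ] [(np.int64(367), np.int64(199)), (np.int64(363), np.int64(200)), (np.int64(364), np.int64(200)), (np.int64(365), np.int64(200)), (np.int64(366), np.int64(200)), (np.int64(362), np.int64(201)), (np.int64(363), np.int64(201)), (np.int64(365), np.int64(201)), (np.int64(366), np.int64(201)), (np.int64(367), np.int64(201)), (np.int64(362), np.int64(202)), (np.int64(366), np.int64(202)), (np.int64(367), np.int64(202)), (np.int64(362), np.int64(203)), (np.int64(363), np.int64(203)), (np.int64(366), np.int64(203)), (np.int64(367), np.int64(203)), (np.int64(362), np.int64(204)), (np.int64(363), np.int64(204)), (np.int64(364), np.int64(204)), (np.int64(365), np.int64(204)), (np.int64(366), np.int64(204)), (np.int64(363), np.int64(205)), (np.int64(364), np.int64(205)), (np.int64(365), np.int64(205)), (np.int64(367), np.int64(205))]
[ 0.59386186 -0.14553461  0.177     ] [ 0.59602328 -0.14488524  0.16      ]
```

drive_tool --increments '[{"claw": 0.0, "dx": 0, "dy": 0.0015, "dz": 0, "wx": 0, "wy": 0, "wz": 0}, {"claw": 0.0, "dx": 0, "dy": 0, "dz": 0.004, "wx": 0, "wy": 0, "wz": 0}, {"claw": 0.0, "dx": 0, "dy": 0, "dz": 0.004, "wx": 0, "wy": 0, "wz": 0}, {"claw": 0.0, "dx": 0, "dy": 0, "dz": 0, "wx": 0, "wy": 0, "wz": 0}, {"claw": 0.0, "dx": 0, "dy": 0, "dz": 0, "wx": 0, "wy": 0, "wz": 0}]'

```text
t: 11.7
eef_pos: [0.6032, -0.2491, 0.1892]
tool_rot: [-0.0, 0.69, 0.724, 0.0]
contact_force: [0.9, 0.6, -3.3]
gripper_width: 0.172
grasp_force: 69.5
```

drive_tool --increments '[{"claw": 0.0, "dx": 0, "dy": 0, "dz": 0.003, "wx": 0, "wy": 0, "wz": 0}, {"claw": 0.0, "dx": 0, "dy": 0, "dz": 0.002, "wx": 0, "wy": 0, "wz": 0}, {"claw": 0.0, "dx": 0, "dy": 0, "dz": 0, "wx": 0, "wy": 0, "wz": 0}]'

```text
t: 12.08
eef_pos: [0.603, -0.2492, 0.184]
tool_rot: [-0.0, 0.69, 0.724, -0.0]
contact_force: [0.1, 1.0, -2.1]
gripper_width: 0.174
grasp_force: 69.5
```

Both knuckles are going down freely, with no lateral force. I continue.

drive_tool --increments '[{"claw": 0.0, "dx": 0, "dy": 0, "dz": 0.003, "wx": 0, "wy": 0, "wz": 0}, {"claw": 0.0, "dx": 0, "dy": 0, "dz": 0.003, "wx": 0, "wy": 0, "wz": 0}, {"claw": 0.0, "dx": 0, "dy": 0, "dz": 0, "wx": 0, "wy": 0, "wz": 0}]'

```text
t: 12.45
eef_pos: [0.6029, -0.2491, 0.1779]
tool_rot: [-0.0, 0.69, 0.724, -0.0]
contact_force: [0.5, 0.6, -3.0]
gripper_width: 0.178
grasp_force: 69.5
```

drive_tool --increments '[{"claw": 0.0, "dx": 0, "dy": 0, "dz": 0.002, "wx": 0, "wy": 0, "wz": 0}, {"claw": 0.0, "dx": 0, "dy": 0, "dz": 0.002, "wx": 0, "wy": 0, "wz": 0}, {"claw": 0.0, "dx": 0, "dy": 0, "dz": 0, "wx": 0, "wy": 0, "wz": 0}]'

```text
t: 12.82
eef_pos: [0.6034, -0.2493, 0.1748]
tool_rot: [0.0, 0.69, 0.724, 0.0]
contact_force: [-0.5, 0.2, 1.3]
gripper_width: 0.177
grasp_force: 69.9
```

drive_tool --increments '[{"claw": 0.0, "dx": 0, "dy": 0, "dz": 0.001, "wx": 0, "wy": 0, "wz": 0}, {"claw": 0.0, "dx": 0, "dy": 0, "dz": 0, "wx": 0, "wy": 0, "wz": 0}, {"claw": 0.0, "dx": 0, "dy": 0, "dz": 0, "wx": 0, "wy": 0, "wz": 0}, {"claw": 0.0, "dx": 0, "dy": 0, "dz": 0, "wx": 0, "wy": 0, "wz": 0}]'

```text
t: 13.32
eef_pos: [0.6035, -0.2493, 0.1748]
tool_rot: [0.001, 0.69, 0.724, 0.0]
contact_force: [-2.6, -0.1, 7.4]
gripper_width: 0.18
grasp_force: 71.2
```

```bash
python3 go.py; python3 - <<'E'
from h import *
B,e=snap('side');snap('top')
cv2.imwrite('pics/seat.png',cv2.resize(B[130:215,330:440],None,fx=7,fy=7,interpolation=cv2.INTER_CUBIC)[...,::-1])
E
```

```text
t 13.32 p [ 0.6035 -0.2493  0.1748] yaw y 2.8 tilt [ 0.001  -0.0006] F [-2.6 -0.1  7.4] w 0.18021501455461006 g 71.17982268333435 q [ 0.55  0.55 -0.35  1.67  0.22  0.97  0.17]
```

View pics/seat.png

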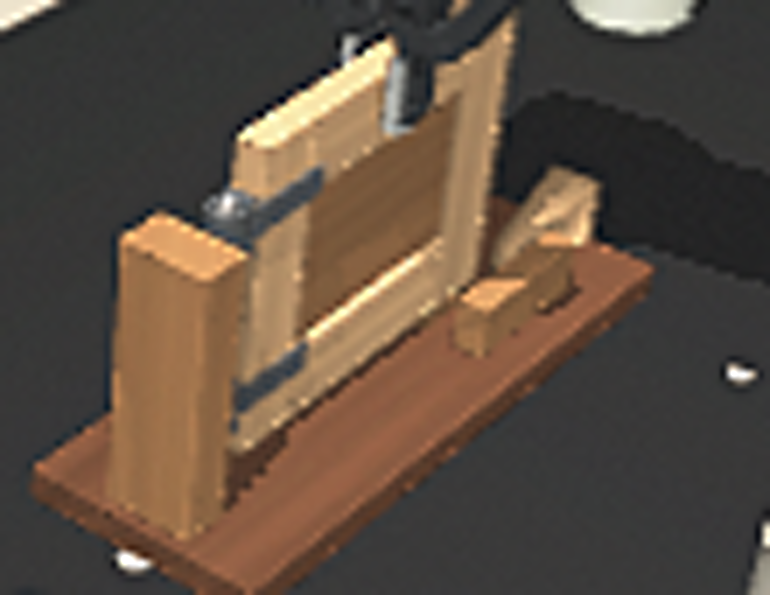

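The side view shows the leaf down, with the upper pin's tip visible through its knuckle at (228,205) and the leaf's foot behind the fence at (500,280). The press force confirms it is seated. I release it, go up and head for the hammer.

drive_tool --increments '[{"claw": 0.045, "dx": 0, "dy": 0, "dz": -0.0015, "wx": 0, "wy": 0, "wz": 0}, {"claw": 0.045, "dx": 0, "dy": 0, "dz": 0, "wx": 0, "wy": 0, "wz": 0}, {"claw": 0.045, "dx": 0, "dy": 0, "dz": 0, "wx": 0, "wy": 0, "wz": 0}, {"claw": 0.045, "dx": 0, "dy": 0, "dz": 0, "wx": 0, "wy": 0, "wz": 0}, {"claw": 0.045, "dx": 0, "dy": 0, "dz": -0.02, "wx": 0, "wy": 0, "wz": 0}, {"claw": 0.045, "dx": 0, "dy": 0, "dz": -0.04, "wx": 0, "wy": 0, "wz": 0}, {"claw": 0.045, "dx": 0, "dy": 0, "dz": -0.05, "wx": 0, "wy": 0, "wz": 0}, {"claw": 0.045, "dx": 0.03, "dy": -0.01, "dz": 0, "wx": 0, "wy": 0, "wz": 0}, {"claw": 0.045, "dx": 0.046, "dy": -0.017, "dz": 0, "wx": 0, "wy": 0, "wz": 0}, {"claw": 0.045, "dx": 0.046, "dy": -0.017, "dz": 0, "wx": 0, "wy": 0, "wz": 0}, {"claw": 0.045, "dx": 0.046, "dy": -0.017, "dz": 0, "wx": 0, "wy": 0, "wz": 0}, {"claw": 0.045, "dx": 0.046, "dy": -0.017, "dz": 0, "wx": 0, "wy": 0, "wz": 0}, {"claw": 0.045, "dx": 0.046, "dy": -0.017, "dz": 0, "wx": 0, "wy": 0, "wz": 0}, {"claw": 0.045, "dx": 0, "dy": 0, "dz": 0, "wx": 0, "wy": 0, "wz": 0}]'

```text
t: 15.18
eef_pos: [0.4946, 0.01, 0.2867]
tool_rot: [0.001, 0.687, 0.727, 0.001]
contact_force: [0.4, -0.2, -0.5]
gripper_width: 0.526
grasp_force: 0.0
```

drive_tool --increments '[{"claw": 0.045, "dx": 0, "dy": 0, "dz": 0, "wx": 0, "wy": 0, "wz": 8.8}, {"claw": 0.045, "dx": 0, "dy": 0, "dz": 0, "wx": 0, "wy": 0, "wz": 8.8}, {"claw": 0.045, "dx": 0, "dy": 0, "dz": 0, "wx": 0, "wy": 0, "wz": 8.8}, {"claw": 0.045, "dx": 0, "dy": 0, "dz": 0, "wx": 0, "wy": 0, "wz": 8.8}, {"claw": 0.045, "dx": 0, "dy": 0, "dz": 0, "wx": 0, "wy": 0, "wz": 8.8}, {"claw": 0.045, "dx": 0, "dy": 0, "dz": 0, "wx": 0, "wy": 0, "wz": 8.8}, {"claw": 0.045, "dx": 0, "dy": 0, "dz": 0, "wx": 0, "wy": 0, "wz": 8.8}, {"claw": 0.045, "dx": 0, "dy": 0, "dz": 0, "wx": 0, "wy": 0, "wz": 8.8}, {"claw": 0.045, "dx": 0, "dy": 0, "dz": 0, "wx": 0, "wy": 0, "wz": 8.8}, {"claw": 0.045, "dx": 0, "dy": 0, "dz": 0, "wx": 0, "wy": 0, "wz": 8.8}, {"claw": 0.045, "dx": 0, "dy": 0, "dz": 0, "wx": 0, "wy": 0, "wz": 8.8}, {"claw": 0.045, "dx": 0, "dy": 0, "dz": 0, "wx": 0, "wy": 0, "wz": 0}]'

```text
t: 16.68
eef_pos: [0.4961, 0.0052, 0.2858]
tool_rot: [0.0, 0.999, -0.035, 0.001]
contact_force: [-0.4, -1.1, 0.0]
gripper_width: 0.527
grasp_force: 0.0
```

```bash
python3 go.py .495 .0065 .031 -94; cat > m4.py <<'E'
from h import *
im,d=snap('top');P=pts('top',d);Z=P[...,2]
def rc(m,z,name,roi):
    M=np.zeros(d.shape,bool);u0,u1,v0,v1=roi;M[v0:v1,u0:u1]=m[v0:v1,u0:u1];v,u=np.where(M)
    X=np.array([ray('top',a,b,z)[:2]*1000 for a,b in zip(u,v)],np.float32);r=cv2.minAreaRect(X)
    print(name,len(X),np.round(r[0],1),np.round(np.array(r[1])+3.2,1),round(r[2],2));return X
rc((Z>.165)&(Z<.2),.181,'leaf',(365,450,185,225))
hs=cv2.cvtColor(im,cv2.COLOR_RGB2HSV)
X=rc((Z>.034)&(Z<.07),.05,'wedge region',(405,450,190,225)); print('miny',np.sort(X[:,1])[:8]); print(X[X[:,1]<np.sort(X[:,1])[0]+8].round(0).tolist())
E
python3 m4.py
```

```text
t 16.68 p [0.4961 0.0052 0.2858] yaw y -93.97 tilt [ 0.0014 -0.0003] F [-0.4 -1.1  0. ] w 0.5272982283084764 g 0.0 q [ 0.15  0.17 -0.32  1.92  0.06  1.06 -1.84]
d tool [-0.0016 -0.0013  0.2547] wz 0.031329661061988645
leaf 333 [ 600.1 -247.1] [ 21.9 183.8] 3.0
wedge region 259 [ 599.7 -353.5] [ 74.4 119.2] 0.46
miny [-411.40472 -411.2968  -411.189   -411.0812  -410.9735  -410.86588
 -410.7583  -410.6508 ]
[[608.0, -408.0], [609.0, -411.0], [605.0, -405.0], [605.0, -408.0], [605.0, -411.0], [602.0, -404.0], [602.0, -408.0], [602.0, -411.0], [598.0, -404.0], [598.0, -408.0], [598.0, -411.0], [595.0, -404.0], [595.0, -408.0], [595.0, -411.0], [591.0, -404.0], [592.0, -407.0], [592.0, -411.0], [588.0, -404.0], [588.0, -407.0], [588.0, -411.0], [585.0, -404.0], [585.0, -407.0], [585.0, -411.0]]
```

drive_tool --increments '[{"claw": 0.045, "dx": -0.0015, "dy": -0.0015, "dz": 0.04, "wx": 0, "wy": 0, "wz": 0}, {"claw": 0.045, "dx": 0, "dy": 0, "dz": 0.05, "wx": 0, "wy": 0, "wz": 0}, {"claw": 0.045, "dx": 0, "dy": 0, "dz": 0.05, "wx": 0, "wy": 0, "wz": 0}, {"claw": 0.045, "dx": 0, "dy": 0, "dz": 0.05, "wx": 0, "wy": 0, "wz": 0}, {"claw": 0.045, "dx": 0, "dy": 0, "dz": 0.035, "wx": 0, "wy": 0, "wz": 0}, {"claw": 0.045, "dx": 0, "dy": 0, "dz": 0, "wx": 0, "wy": 0, "wz": 0}]'

```text
t: 17.48
eef_pos: [0.4927, 0.0071, 0.058]
tool_rot: [0.0, 0.999, -0.034, -0.002]
contact_force: [-0.2, -0.1, 0.1]
gripper_width: 0.528
grasp_force: 0.0
```

```bash
python3 go.py .495 .0065 .031 -94
```

```text
t 17.48 p [0.4927 0.0071 0.058 ] yaw y -93.86 tilt [-0.0049 -0.0003] F [-0.2 -0.1  0.1] w 0.528460729111935 g 0.0 q [ 0.07  0.49 -0.26  2.11  0.23  0.56 -1.99]
d tool [0.0025 0.0004 0.027 ] wz 0.14366392189140242
```

drive_tool --increments '[{"claw": 0.045, "dx": 0.0025, "dy": 0.0, "dz": 0.015, "wx": 0, "wy": 0, "wz": 0}, {"claw": 0.045, "dx": 0, "dy": 0, "dz": 0.012, "wx": 0, "wy": 0, "wz": 0}, {"claw": 0.045, "dx": 0, "dy": 0, "dz": 0, "wx": 0, "wy": 0, "wz": 0}, {"claw": 0.0, "dx": 0, "dy": 0, "dz": 0, "wx": 0, "wy": 0, "wz": 0}, {"claw": 0.0, "dx": 0, "dy": 0, "dz": 0, "wx": 0, "wy": 0, "wz": 0}, {"claw": 0.0, "dx": 0, "dy": 0, "dz": 0, "wx": 0, "wy": 0, "wz": 0}, {"claw": 0.0, "dx": 0, "dy": 0, "dz": 0, "wx": 0, "wy": 0, "wz": 0}, {"claw": 0.0, "dx": 0, "dy": 0, "dz": 0, "wx": 0, "wy": 0, "wz": 0}, {"claw": 0.0, "dx": 0, "dy": 0, "dz": 0, "wx": 0, "wy": 0, "wz": 0}]' --newtons 110

```text
t: 18.6
eef_pos: [0.497, 0.0072, 0.0335]
tool_rot: [0.0, 0.999, -0.035, 0.0]
contact_force: [-1.8, -0.8, 6.1]
gripper_width: 0.162
grasp_force: 108.4
```

```bash
python3 go.py
```

```text
t 18.6 p [0.497  0.0072 0.0335] yaw y -94.01 tilt [ 0.0009 -0.0001] F [-1.8 -0.8  6.1] w 0.16230106008470377 g 108.39584112167358 q [ 0.06  0.54 -0.24  2.12  0.25  0.51 -2.02]
```

drive_tool --increments '[{"claw": 0.0, "dx": 0, "dy": 0, "dz": -0.03, "wx": 0, "wy": 0, "wz": 0}, {"claw": 0.0, "dx": 0, "dy": 0, "dz": -0.05, "wx": 0, "wy": 0, "wz": 0}, {"claw": 0.0, "dx": 0, "dy": 0, "dz": -0.05, "wx": 0, "wy": 0, "wz": 0}, {"claw": 0.0, "dx": 0, "dy": 0, "dz": -0.05, "wx": 0, "wy": 0, "wz": 0}, {"claw": 0.0, "dx": 0, "dy": 0, "dz": -0.05, "wx": 0, "wy": 0, "wz": 0}, {"claw": 0.0, "dx": 0.008, "dy": 0.04, "dz": 0, "wx": 0, "wy": 0, "wz": 0}, {"claw": 0.0, "dx": 0.008, "dy": 0.045, "dz": 0, "wx": 0, "wy": 0, "wz": 0}, {"claw": 0.0, "dx": 0.008, "dy": 0.045, "dz": 0, "wx": 0, "wy": 0, "wz": 0}, {"claw": 0.0, "dx": 0.008, "dy": 0.045, "dz": 0, "wx": 0, "wy": 0, "wz": 0}, {"claw": 0.0, "dx": 0.008, "dy": 0.045, "dz": 0, "wx": 0, "wy": 0, "wz": 0}, {"claw": 0.0, "dx": 0.008, "dy": 0.045, "dz": 0, "wx": 0, "wy": 0, "wz": 0}, {"claw": 0.0, "dx": 0.008, "dy": 0.045, "dz": 0, "wx": 0, "wy": 0, "wz": 0}, {"claw": 0.0, "dx": 0.008, "dy": 0.045, "dz": 0, "wx": 0, "wy": 0, "wz": 0}, {"claw": 0.0, "dx": 0.008, "dy": 0.045, "dz": 0, "wx": 0, "wy": 0, "wz": 0}, {"claw": 0.0, "dx": 0.008, "dy": 0.045, "dz": 0, "wx": 0, "wy": 0, "wz": 0}, {"claw": 0.0, "dx": 0.011, "dy": 0.05, "dz": 0, "wx": 0, "wy": 0, "wz": -3.5}, {"claw": 0.0, "dx": 0, "dy": 0, "dz": 0, "wx": 0, "wy": 0, "wz": -3.4}, {"claw": 0.0, "dx": 0, "dy": 0, "dz": 0, "wx": 0, "wy": 0, "wz": 0}]'

```text
t: 20.85
eef_pos: [0.5522, -0.4927, 0.2611]
tool_rot: [-0.001, 1.0, 0.025, -0.001]
contact_force: [-0.1, -0.3, -3.2]
gripper_width: 0.162
grasp_force: 108.5
```

```bash
python3 go.py .5535 -.487 .0555 -87.1
```

```text
t 20.85 p [ 0.5522 -0.4927  0.2611] yaw y -87.15 tilt [-0.0021  0.0022] F [-0.1 -0.3 -3.2] w 0.16237586245707333 g 108.5391640663147 q [ 0.72  0.59 -0.12  1.36  0.07  1.2  -0.93]
d tool [ 0.002  -0.0051  0.2056] wz -0.0528173003733059
```

drive_tool --increments '[{"claw": 0.0, "dx": 0.002, "dy": 0, "dz": 0.04, "wx": 0, "wy": 0, "wz": 0}, {"claw": 0.0, "dx": 0, "dy": 0, "dz": 0.05, "wx": 0, "wy": 0, "wz": 0}, {"claw": 0.0, "dx": 0, "dy": 0, "dz": 0.05, "wx": 0, "wy": 0, "wz": 0}, {"claw": 0.0, "dx": 0, "dy": 0, "dz": 0.04, "wx": 0, "wy": 0, "wz": 0}, {"claw": 0.0, "dx": 0, "dy": 0, "dz": 0.02, "wx": 0, "wy": 0, "wz": 0}, {"claw": 0.0, "dx": 0, "dy": 0, "dz": 0, "wx": 0, "wy": 0, "wz": 0}, {"claw": 0.0, "dx": 0, "dy": 0, "dz": 0, "wx": 0, "wy": 0, "wz": 0}]'

```text
t: 21.72
eef_pos: [0.5562, -0.4935, 0.0651]
tool_rot: [0.001, 1.0, 0.025, 0.001]
contact_force: [0.5, -0.1, -2.5]
gripper_width: 0.16
grasp_force: 108.4
```

```bash
python3 go.py .5535 -.487 .0555 -87.1; cat > m5.py <<'E'
from h import *
im,d=snap('top');P=pts('top',d);si,sd=snap('side');Q=pts('side',sd)
# head: steel, around (.6,-.49)
for n,I,X in(('top',im,P),('side',si,Q)):
    s=cv2.cvtColor(I,cv2.COLOR_RGB2HSV)[...,1]
    m=(X[...,0]>.575)&(X[...,0]<.63)&(X[...,1]>-.55)&(X[...,1]<-.44)&(X[...,2]>.02)&(X[...,2]<.1)
    q=X[m]; print(n,'head',len(q),np.percentile(q,[3,50,97],axis=0).round(4).tolist() if len(q) else '')
    m=(X[...,0]>.57)&(X[...,0]<.64)&(X[...,1]>-.435)&(X[...,1]<-.385)&(X[...,2]>.03)&(X[...,2]<.07)
    q=X[m]; print(n,'wedge',len(q),np.percentile(q,[2,50,98],axis=0).round(4).tolist() if len(q) else '')
E
python3 m5.py
```

```text
t 21.73 p [ 0.5562 -0.4935  0.0651] yaw y -87.1 tilt [ 0.0028 -0.002 ] F [ 0.5 -0.1 -2.5] w 0.15977531597467304 g 108.44066262245178 q [ 0.71  0.78 -0.11  1.49  0.1   0.87 -0.95]
d tool [-0.0024 -0.0066  0.0095] wz 0.0019042670264752815
top head 190 [[0.5813, -0.5166, 0.0452], [0.6058, -0.4859, 0.0666], [0.6207, -0.4587, 0.0749]]
top wedge 56 [[0.5847, -0.4124, 0.0438], [0.5947, -0.4003, 0.0505], [0.6079, -0.3871, 0.0566]]
side head 189 [[0.5788, -0.5132, 0.0386], [0.6005, -0.4771, 0.0615], [0.6194, -0.4581, 0.0711]]
side wedge 48 [[0.5856, -0.4125, 0.0319], [0.5897, -0.3993, 0.0495], [0.6068, -0.3858, 0.0539]]
```

drive_tool --increments '[{"claw": 0.0, "dx": -0.0065, "dy": -0.01, "dz": 0.009, "wx": 0, "wy": 0, "wz": 0}, {"claw": 0.0, "dx": 0, "dy": -0.015, "dz": 0, "wx": 0, "wy": 0, "wz": 0}, {"claw": 0.0, "dx": 0, "dy": -0.015, "dz": 0, "wx": 0, "wy": 0, "wz": 0}, {"claw": 0.0, "dx": 0, "dy": 0, "dz": 0, "wx": 0, "wy": 0, "wz": 0}, {"claw": 0.0, "dx": 0, "dy": 0, "dz": 0, "wx": 0, "wy": 0, "wz": 0}]'

```text
t: 22.45
eef_pos: [0.5467, -0.4534, 0.0542]
tool_rot: [0.0, 1.0, 0.026, 0.0]
contact_force: [-0.6, 0.0, -4.2]
gripper_width: 0.161
grasp_force: 108.6
```

```bash
python3 go.py .55 -.437 .0555 -87.1; python3 m5.py
```

```text
t 22.45 p [ 0.5467 -0.4534  0.0542] yaw y -87.08 tilt [ 0.0005 -0.0008] F [-0.6  0.  -4.2] w 0.16127675829386542 g 108.5603678226471 q [ 0.68  0.75 -0.11  1.59  0.11  0.81 -1.  ]
d tool [ 0.0041 -0.0162 -0.0013] wz 0.022804904582471863
top head 97 [[0.5784, -0.4786, 0.0444], [0.5979, -0.4552, 0.0557], [0.6116, -0.4406, 0.063]]
top wedge 111 [[0.5825, -0.4345, 0.0345], [0.5946, -0.4182, 0.0506], [0.6079, -0.388, 0.0644]]
side head 70 [[0.5777, -0.4741, 0.0327], [0.5921, -0.4502, 0.0572], [0.6105, -0.4413, 0.0596]]
side wedge 111 [[0.5829, -0.4343, 0.0318], [0.5906, -0.4191, 0.0499], [0.6097, -0.3869, 0.0597]]
```

drive_tool --increments '[{"claw": 0.0, "dx": 0.002, "dy": -0.004, "dz": -0.001, "wx": 0, "wy": 0, "wz": 0}, {"claw": 0.0, "dx": 0, "dy": -0.004, "dz": 0, "wx": 0, "wy": 0, "wz": 0}, {"claw": 0.0, "dx": 0, "dy": -0.004, "dz": 0, "wx": 0, "wy": 0, "wz": 0}, {"claw": 0.0, "dx": 0, "dy": -0.004, "dz": 0, "wx": 0, "wy": 0, "wz": 0}]'

```text
t: 23.05
eef_pos: [0.5478, -0.4392, 0.0552]
tool_rot: [0.002, 1.0, 0.024, 0.001]
contact_force: [2.2, -5.9, -6.4]
gripper_width: 0.156
grasp_force: 108.2
```

drive_tool --increments '[{"claw": 0.0, "dx": 0, "dy": 0.02, "dz": 0, "wx": 0, "wy": 0, "wz": 0}, {"claw": 0.0, "dx": 0, "dy": 0.02, "dz": 0, "wx": 0, "wy": 0, "wz": 0}, {"claw": 0.0, "dx": 0, "dy": 0, "dz": 0, "wx": 0, "wy": 0, "wz": 0}, {"claw": 0.0, "dx": 0, "dy": 0, "dz": 0, "wx": 0, "wy": 0, "wz": 0}, {"claw": 0.0, "dx": 0, "dy": 0, "dz": 0, "wx": 0, "wy": 0, "wz": 0}]'

```text
t: 23.68
eef_pos: [0.55, -0.4758, 0.0546]
tool_rot: [-0.001, 1.0, 0.026, -0.0]
contact_force: [-0.3, 0.1, -3.2]
gripper_width: 0.16
grasp_force: 108.6
```

```bash
python3 go.py; python3 m5.py
```

```text
t 23.68 p [ 0.55   -0.4758  0.0546] yaw y -87.03 tilt [-0.0002  0.0012] F [-0.3  0.1 -3.2] w 0.1604711695678884 g 108.56946587562561 q [ 0.7   0.77 -0.11  1.54  0.1   0.84 -0.97]
top head 174 [[0.5787, -0.5003, 0.0378], [0.5996, -0.4673, 0.0562], [0.6125, -0.4415, 0.064]]
top wedge 42 [[0.5842, -0.4047, 0.0406], [0.594, -0.3954, 0.0514], [0.6045, -0.3858, 0.0572]]
side head 166 [[0.5784, -0.4951, 0.0297], [0.5947, -0.4598, 0.0527], [0.614, -0.4406, 0.0601]]
side wedge 36 [[0.5853, -0.4037, 0.0309], [0.5894, -0.3961, 0.0501], [0.6059, -0.3868, 0.0526]]
```

drive_tool --increments '[{"claw": 0.0, "dx": 0, "dy": -0.015, "dz": -0.0005, "wx": 0, "wy": 0, "wz": 0}, {"claw": 0.0, "dx": 0, "dy": -0.015, "dz": 0, "wx": 0, "wy": 0, "wz": 0}, {"claw": 0.0, "dx": 0, "dy": -0.006, "dz": 0, "wx": 0, "wy": 0, "wz": 0}, {"claw": 0.0, "dx": 0, "dy": -0.004, "dz": 0, "wx": 0, "wy": 0, "wz": 0}, {"claw": 0.0, "dx": 0, "dy": 0, "dz": 0, "wx": 0, "wy": 0, "wz": 0}]'

```text
t: 24.4
eef_pos: [0.5479, -0.438, 0.0558]
tool_rot: [0.001, 1.0, 0.025, 0.001]
contact_force: [1.9, -3.0, -4.0]
gripper_width: 0.158
grasp_force: 108.4
```

drive_tool --increments '[{"claw": 0.0, "dx": 0, "dy": 0.015, "dz": 0, "wx": 0, "wy": 0, "wz": 0}, {"claw": 0.0, "dx": 0, "dy": 0.015, "dz": 0, "wx": 0, "wy": 0, "wz": 0}, {"claw": 0.0, "dx": 0, "dy": 0, "dz": 0, "wx": 0, "wy": 0, "wz": 0}, {"claw": 0.0, "dx": 0, "dy": 0, "dz": 0, "wx": 0, "wy": 0, "wz": 0}, {"claw": 0.0, "dx": 0, "dy": 0, "dz": 0, "wx": 0, "wy": 0, "wz": 0}]'

```text
t: 25.02
eef_pos: [0.5493, -0.4662, 0.0551]
tool_rot: [-0.0, 1.0, 0.026, -0.0]
contact_force: [0.0, 0.6, -3.6]
gripper_width: 0.159
grasp_force: 108.5
```

```bash
python3 go.py; python3 m5.py
```

```text
t 25.02 p [ 0.5493 -0.4662  0.0551] yaw y -87.05 tilt [-0.0001  0.0008] F [ 0.   0.6 -3.6] w 0.15939880150001456 g 108.53540897369385 q [ 0.69  0.76 -0.11  1.56  0.11  0.83 -0.98]
top head 133 [[0.5781, -0.4907, 0.0452], [0.5982, -0.4617, 0.0566], [0.6117, -0.4413, 0.0629]]
top wedge 66 [[0.5844, -0.4343, 0.0311], [0.5958, -0.4009, 0.0488], [0.6101, -0.387, 0.0577]]
side head 104 [[0.5768, -0.4872, 0.0316], [0.5904, -0.4585, 0.0572], [0.6137, -0.4424, 0.0612]]
side wedge 92 [[0.5852, -0.4347, 0.0304], [0.5967, -0.4305, 0.0484], [0.6129, -0.3857, 0.0608]]
```

drive_tool --increments '[{"claw": 0.0, "dx": 0, "dy": -0.015, "dz": 0, "wx": 0, "wy": 0, "wz": 0}, {"claw": 0.0, "dx": 0, "dy": -0.015, "dz": 0, "wx": 0, "wy": 0, "wz": 0}, {"claw": 0.0, "dx": 0, "dy": -0.006, "dz": 0, "wx": 0, "wy": 0, "wz": 0}, {"claw": 0.0, "dx": 0, "dy": 0, "dz": 0, "wx": 0, "wy": 0, "wz": 0}]'

```text
t: 25.62
eef_pos: [0.5473, -0.4306, 0.0555]
tool_rot: [0.0, 1.0, 0.026, 0.0]
contact_force: [0.5, -1.2, -4.5]
gripper_width: 0.16
grasp_force: 108.5
```

drive_tool --increments '[{"claw": 0.0, "dx": 0, "dy": 0.015, "dz": 0, "wx": 0, "wy": 0, "wz": 0}, {"claw": 0.0, "dx": 0, "dy": 0.02, "dz": 0, "wx": 0, "wy": 0, "wz": 0}, {"claw": 0.0, "dx": 0, "dy": 0, "dz": 0, "wx": 0, "wy": 0, "wz": 0}, {"claw": 0.0, "dx": 0, "dy": 0, "dz": 0, "wx": 0, "wy": 0, "wz": 0}, {"claw": 0.0, "dx": 0, "dy": 0, "dz": 0, "wx": 0, "wy": 0, "wz": 0}]'

```text
t: 26.25
eef_pos: [0.5494, -0.4648, 0.0552]
tool_rot: [-0.001, 1.0, 0.026, 0.0]
contact_force: [-0.3, -0.4, -4.0]
gripper_width: 0.162
grasp_force: 108.6
```

```bash
python3 go.py; python3 m5.py; python3 - <<'E'
from h import *
im,d=load('top');P=pts('top',d);Z=P[...,2]
m=(Z>.165)&(Z<.2)&(P[...,1]<-.1);m[:,:360]=0;v,u=np.where(m);X=np.array([ray('top',a,b,.181)[:2]*1000 for a,b in zip(u,v)],np.float32);print(cv2.minAreaRect(X))
E
```

```text
t 26.25 p [ 0.5494 -0.4648  0.0552] yaw y -87.03 tilt [-0.      0.0012] F [-0.3 -0.4 -4. ] w 0.16216420541449045 g 108.57930064201355 q [ 0.69  0.76 -0.11  1.56  0.11  0.83 -0.98]
top head 125 [[0.5782, -0.4909, 0.0463], [0.6002, -0.461, 0.0567], [0.6116, -0.4424, 0.0654]]
top wedge 53 [[0.5844, -0.4349, 0.0353], [0.5947, -0.4286, 0.0502], [0.6088, -0.3857, 0.0605]]
side head 102 [[0.5768, -0.4852, 0.033], [0.5914, -0.4572, 0.0577], [0.6134, -0.4415, 0.0612]]
side wedge 80 [[0.5852, -0.4342, 0.0332], [0.5961, -0.4302, 0.0495], [0.6125, -0.3869, 0.0601]]
((371.14154052734375, -466.0917663574219), (762.281982421875, 234.95004272460938), 38.930572509765625)
```

drive_tool --increments '[{"claw": 0.0, "dx": 0, "dy": -0.015, "dz": 0, "wx": 0, "wy": 0, "wz": 0}, {"claw": 0.0, "dx": 0, "dy": -0.014, "dz": 0, "wx": 0, "wy": 0, "wz": 0}, {"claw": 0.0, "dx": 0, "dy": -0.004, "dz": 0, "wx": 0, "wy": 0, "wz": 0}, {"claw": 0.0, "dx": 0, "dy": -0.004, "dz": 0, "wx": 0, "wy": 0, "wz": 0}, {"claw": 0.0, "dx": 0, "dy": -0.003, "dz": 0, "wx": 0, "wy": 0, "wz": 0}]'

```text
t: 26.98
eef_pos: [0.5474, -0.4283, 0.0558]
tool_rot: [0.002, 1.0, 0.024, 0.001]
contact_force: [3.0, -5.3, -5.8]
gripper_width: 0.157
grasp_force: 108.2
```

drive_tool --increments '[{"claw": 0.0, "dx": 0, "dy": -0.003, "dz": 0, "wx": 0, "wy": 0, "wz": 0}, {"claw": 0.0, "dx": 0, "dy": -0.002, "dz": 0, "wx": 0, "wy": 0, "wz": 0}]'

```text
t: 27.22
eef_pos: [0.5471, -0.4235, 0.0558]
tool_rot: [0.002, 1.0, 0.024, 0.001]
contact_force: [2.2, -4.7, -6.3]
gripper_width: 0.157
grasp_force: 108.2
```

drive_tool --increments '[{"claw": 0.0, "dx": 0, "dy": -0.002, "dz": 0, "wx": 0, "wy": 0, "wz": 0}, {"claw": 0.0, "dx": 0, "dy": -0.001, "dz": 0, "wx": 0, "wy": 0, "wz": 0}]'

```text
t: 27.48
eef_pos: [0.547, -0.4205, 0.0558]
tool_rot: [0.002, 1.0, 0.024, 0.001]
contact_force: [2.1, -4.7, -4.7]
gripper_width: 0.156
grasp_force: 108.2
```

drive_tool --increments '[{"claw": 0.0, "dx": 0, "dy": -0.002, "dz": 0, "wx": 0, "wy": 0, "wz": 0}, {"claw": 0.0, "dx": 0, "dy": -0.002, "dz": 0, "wx": 0, "wy": 0, "wz": 0}]'

```text
t: 27.72
eef_pos: [0.5468, -0.4167, 0.0559]
tool_rot: [0.002, 1.0, 0.024, 0.001]
contact_force: [3.1, -5.3, -6.4]
gripper_width: 0.162
grasp_force: 108.2
```

drive_tool --increments '[{"claw": 0.0, "dx": 0, "dy": -0.002, "dz": 0, "wx": 0, "wy": 0, "wz": 0}, {"claw": 0.0, "dx": 0, "dy": 0, "dz": 0, "wx": 0, "wy": 0, "wz": 0}]'

```text
t: 27.98
eef_pos: [0.5466, -0.4164, 0.056]
tool_rot: [0.003, 1.0, 0.024, 0.001]
contact_force: [3.3, -9.1, -7.5]
gripper_width: 0.157
grasp_force: 108.1
```

drive_tool --increments '[{"claw": 0.0, "dx": 0, "dy": -0.002, "dz": 0, "wx": 0, "wy": 0, "wz": 0}, {"claw": 0.0, "dx": 0, "dy": 0, "dz": 0, "wx": 0, "wy": 0, "wz": 0}]'

```text
t: 28.22
eef_pos: [0.5464, -0.4161, 0.0563]
tool_rot: [0.004, 1.0, 0.023, 0.002]
contact_force: [4.6, -11.6, -8.8]
gripper_width: 0.159
grasp_force: 108.1
```

drive_tool --increments '[{"claw": 0.0, "dx": 0, "dy": -0.003, "dz": 0, "wx": 0, "wy": 0, "wz": 0}, {"claw": 0.0, "dx": 0, "dy": -0.003, "dz": 0, "wx": 0, "wy": 0, "wz": 0}, {"claw": 0.0, "dx": 0, "dy": -0.002, "dz": 0, "wx": 0, "wy": 0, "wz": 0}, {"claw": 0.0, "dx": 0, "dy": 0, "dz": 0, "wx": 0, "wy": 0, "wz": 0}]'

```text
t: 28.72
eef_pos: [0.5457, -0.4148, 0.0572]
tool_rot: [0.008, 1.0, 0.02, 0.003]
contact_force: [6.8, -24.7, -13.3]
gripper_width: 0.163
grasp_force: 108.8
```

drive_tool --increments '[{"claw": 0.0, "dx": 0, "dy": 0.012, "dz": 0, "wx": 0, "wy": 0, "wz": 0}, {"claw": 0.0, "dx": 0, "dy": 0.025, "dz": 0, "wx": 0, "wy": 0, "wz": 0}, {"claw": 0.0, "dx": 0, "dy": 0.03, "dz": 0, "wx": 0, "wy": 0, "wz": 0}, {"claw": 0.0, "dx": 0, "dy": 0.02, "dz": 0, "wx": 0, "wy": 0, "wz": 0}, {"claw": 0.0, "dx": 0, "dy": 0, "dz": 0, "wx": 0, "wy": 0, "wz": 0}]'

```text
t: 29.35
eef_pos: [0.5491, -0.4911, 0.0551]
tool_rot: [0.0, 1.0, 0.024, -0.0]
contact_force: [-0.1, 0.2, -3.0]
gripper_width: 0.158
grasp_force: 109.3
```

```bash
python3 go.py .497 .0072 .262 -94; python3 m5.py
```

```text
t 29.35 p [ 0.5491 -0.4911  0.0551] yaw y -87.26 tilt [-0.0006 -0.001 ] F [-0.1  0.2 -3. ] w 0.15841586485933315 g 109.32814836502075 q [ 0.72  0.78 -0.11  1.51  0.1   0.85 -0.95]
d tool [-0.0283 -0.5    -0.2073] wz 6.742310049315165
top head 178 [[0.5797, -0.5134, 0.031], [0.5982, -0.4815, 0.0566], [0.6118, -0.4567, 0.0649]]
top wedge 1 [[0.5906, -0.3955, 0.0305], [0.5906, -0.3955, 0.0305], [0.5906, -0.3955, 0.0305]]
side head 179 [[0.5778, -0.5063, 0.0284], [0.5954, -0.4694, 0.0527], [0.6128, -0.4521, 0.0605]]
side wedge 0
```

```bash
python3 - <<'E'
from h import *
for n in('top','side'):
    im,d=load(n);X=pts(n,d)
    m=(X[...,0]>.583)&(X[...,0]<.612)&(X[...,1]>-.42)&(X[...,1]<-.36)&(X[...,2]>.042)&(X[...,2]<.06);q=X[m]
    print(n,'butt',np.percentile(q,[1,3],axis=0)[:,1].round(4))
    m=(X[...,0]>.5)&(X[...,0]<.7)&(X[...,1]>-.36)&(X[...,1]<-.1)&(X[...,2]>.168)&(X[...,2]<.195);q=X[m]
    r=cv2.minAreaRect((q[:,:2]*1000).astype(np.float32));l=cv2.fitLine((q[:,:2]*1000).astype(np.float32),cv2.DIST_HUBER,0,.01,.01).ravel()
    print(n,'leaf',len(q),np.median(q,0).round(4),'yaw',np.degrees(np.arctan2(-l[0],l[1]))%180,r)
    m=(X[...,0]>.53)&(X[...,0]<.67)&(X[...,2]>.014)&(X[...,2]<.022)&(X[...,1]>-.42)&(X[...,1]<-.09);q=X[m]
    print('base',cv2.minAreaRect((q[:,:2]*1000).astype(np.float32)))
E
```

```text
top butt [-0.3825 -0.382 ]
top leaf 318 [ 0.6008 -0.2471  0.1805] yaw 3.1980743 ((601.6456298828125, -248.11253356933594), (17.510793685913086, 179.02374267578125), 2.9632253646850586)
base ((599.8632202148438, -257.2904052734375), (122.8660659790039, 315.3736877441406), 2.6721079349517822)
side butt [-0.3836 -0.3824]
side leaf 319 [ 0.5989 -0.2361  0.1803] yaw 2.4919434 ((602.8582763671875, -246.47299194335938), (17.740327835083008, 181.48849487304688), 3.0850954055786133)
base ((601.8861694335938, -256.35382080078125), (122.39149475097656, 317.7180480957031), 2.4109084606170654)
```

drive_tool --increments '[{"claw": 0.0, "dx": 0, "dy": 0, "dz": -0.03, "wx": 0, "wy": 0, "wz": 0}, {"claw": 0.0, "dx": 0, "dy": 0, "dz": -0.05, "wx": 0, "wy": 0, "wz": 0}, {"claw": 0.0, "dx": 0, "dy": 0, "dz": -0.05, "wx": 0, "wy": 0, "wz": 0}, {"claw": 0.0, "dx": 0, "dy": 0, "dz": -0.05, "wx": 0, "wy": 0, "wz": 0}, {"claw": 0.0, "dx": 0, "dy": 0, "dz": -0.027, "wx": 0, "wy": 0, "wz": 0}, {"claw": 0.0, "dx": -0.0025, "dy": -0.045, "dz": 0, "wx": 0, "wy": 0, "wz": 0}, {"claw": 0.0, "dx": -0.0025, "dy": -0.045, "dz": 0, "wx": 0, "wy": 0, "wz": 0}, {"claw": 0.0, "dx": -0.0025, "dy": -0.045, "dz": 0, "wx": 0, "wy": 0, "wz": 0}, {"claw": 0.0, "dx": -0.0025, "dy": -0.045, "dz": 0, "wx": 0, "wy": 0, "wz": 0}, {"claw": 0.0, "dx": -0.0025, "dy": -0.045, "dz": 0, "wx": 0, "wy": 0, "wz": 0}, {"claw": 0.0, "dx": -0.0025, "dy": -0.045, "dz": 0, "wx": 0, "wy": 0, "wz": 0}, {"claw": 0.0, "dx": -0.0025, "dy": -0.045, "dz": 0, "wx": 0, "wy": 0, "wz": 0}, {"claw": 0.0, "dx": -0.0025, "dy": -0.045, "dz": 0, "wx": 0, "wy": 0, "wz": 0}, {"claw": 0.0, "dx": -0.0025, "dy": -0.045, "dz": 0, "wx": 0, "wy": 0, "wz": 0}, {"claw": 0.0, "dx": -0.0025, "dy": -0.045, "dz": 0, "wx": 0, "wy": 0, "wz": 0}, {"claw": 0.0, "dx": -0.003, "dy": -0.05, "dz": 0, "wx": 0, "wy": 0, "wz": 0}, {"claw": 0.0, "dx": 0, "dy": 0, "dz": 0, "wx": 0, "wy": 0, "wz": 6.7}, {"claw": 0.0, "dx": 0, "dy": 0, "dz": 0, "wx": 0, "wy": 0, "wz": 0}]'

```text
t: 31.7
eef_pos: [0.4959, 0.0104, 0.2623]
tool_rot: [0.0, 1.0, -0.031, -0.0]
contact_force: [-0.0, -0.1, -4.3]
gripper_width: 0.163
grasp_force: 109.4
```

```bash
python3 go.py .495 .0082 .08 -94
```

```text
t 31.7 p [0.4959 0.0104 0.2623] yaw y -93.57 tilt [-0.0004 -0.0003] F [-0.  -0.1 -4.3] w 0.16311233472561926 g 109.42758321762085 q [ 0.15  0.2  -0.34  1.95  0.08  1.01 -1.86]
d tool [-0.0007  0.0022  0.1823] wz 0.43305393175751306
```

drive_tool --increments '[{"claw": 0.0, "dx": 0, "dy": 0.002, "dz": 0.05, "wx": 0, "wy": 0, "wz": 0}, {"claw": 0.0, "dx": 0, "dy": 0, "dz": 0.05, "wx": 0, "wy": 0, "wz": 0}, {"claw": 0.0, "dx": 0, "dy": 0, "dz": 0.05, "wx": 0, "wy": 0, "wz": 0}, {"claw": 0.0, "dx": 0, "dy": 0, "dz": 0.04, "wx": 0, "wy": 0, "wz": 0}, {"claw": 0.0, "dx": 0, "dy": 0, "dz": 0.02, "wx": 0, "wy": 0, "wz": 0}, {"claw": 0.0, "dx": 0, "dy": 0, "dz": 0, "wx": 0, "wy": 0, "wz": 0}, {"claw": 0.0, "dx": 0, "dy": 0, "dz": 0, "wx": 0, "wy": 0, "wz": 0}]'

```text
t: 32.58
eef_pos: [0.4975, 0.0069, 0.0532]
tool_rot: [-0.0, 0.999, -0.033, 0.001]
contact_force: [0.5, -0.2, -3.2]
gripper_width: 0.157
grasp_force: 109.3
```

```bash
python3 go.py .496 .0082 .0335 -94
```

```text
t 32.58 p [0.4975 0.0069 0.0532] yaw y -93.76 tilt [0.0015 0.0001] F [ 0.5 -0.2 -3.2] w 0.15706281244083206 g 109.34992790222168 q [ 0.08  0.51 -0.27  2.11  0.25  0.55 -2.  ]
d tool [-0.0016 -0.0012  0.0197] wz 0.24134817040581424
```

drive_tool --increments '[{"claw": 0.0, "dx": 0, "dy": 0, "dz": 0.01, "wx": 0, "wy": 0, "wz": 0}, {"claw": 0.0, "dx": 0, "dy": 0, "dz": 0.006, "wx": 0, "wy": 0, "wz": 0}, {"claw": 0.0, "dx": 0, "dy": 0, "dz": 0.002, "wx": 0, "wy": 0, "wz": 0}, {"claw": 0.0, "dx": 0, "dy": 0, "dz": 0, "wx": 0, "wy": 0, "wz": 0}]'

```text
t: 33.08
eef_pos: [0.4967, 0.007, 0.0342]
tool_rot: [0.0, 0.999, -0.033, -0.0]
contact_force: [-0.2, -0.5, -4.1]
gripper_width: 0.159
grasp_force: 109.6
```

drive_tool --increments '[{"claw": 0.0, "dx": 0, "dy": 0, "dz": 0.002, "wx": 0, "wy": 0, "wz": 0}, {"claw": 0.0, "dx": 0, "dy": 0, "dz": 0, "wx": 0, "wy": 0, "wz": 0}]'

```text
t: 33.33
eef_pos: [0.4969, 0.007, 0.0334]
tool_rot: [0.0, 0.999, -0.033, 0.0]
contact_force: [-5.8, -0.8, 11.2]
gripper_width: 0.163
grasp_force: 111.8
```

It is touching the mat. I let go and back off upwards.

drive_tool --increments '[{"claw": 0.0, "dx": 0, "dy": 0, "dz": -0.001, "wx": 0, "wy": 0, "wz": 0}, {"claw": 0.045, "dx": 0, "dy": 0, "dz": 0, "wx": 0, "wy": 0, "wz": 0}, {"claw": 0.045, "dx": 0, "dy": 0, "dz": 0, "wx": 0, "wy": 0, "wz": 0}, {"claw": 0.045, "dx": 0, "dy": 0, "dz": 0, "wx": 0, "wy": 0, "wz": 0}, {"claw": 0.045, "dx": 0, "dy": 0, "dz": 0, "wx": 0, "wy": 0, "wz": 0}, {"claw": 0.045, "dx": 0, "dy": 0, "dz": -0.02, "wx": 0, "wy": 0, "wz": 0}, {"claw": 0.045, "dx": 0, "dy": 0, "dz": -0.04, "wx": 0, "wy": 0, "wz": 0}, {"claw": 0.045, "dx": 0, "dy": 0, "dz": -0.05, "wx": 0, "wy": 0, "wz": 0}, {"claw": 0.045, "dx": -0.04, "dy": 0, "dz": -0.05, "wx": 0, "wy": 0, "wz": 0}, {"claw": 0.045, "dx": 0, "dy": -0.04, "dz": -0.05, "wx": 0, "wy": 0, "wz": 0}, {"claw": 0.045, "dx": 0, "dy": -0.05, "dz": 0, "wx": 0, "wy": 0, "wz": 0}, {"claw": 0.045, "dx": 0, "dy": -0.05, "dz": 0, "wx": 0, "wy": 0, "wz": 0}, {"claw": 0.045, "dx": 0, "dy": 0, "dz": 0, "wx": 0, "wy": 0, "wz": 0}, {"claw": 0.045, "dx": 0, "dy": 0, "dz": 0, "wx": 0, "wy": 0, "wz": 0}]'

```text
t: 35.08
eef_pos: [0.4668, 0.1476, 0.2406]
tool_rot: [0.0, 0.999, -0.033, -0.0]
contact_force: [0.5, -0.9, -0.1]
gripper_width: 0.528
grasp_force: 0.0
```

```bash
python3 go.py; python3 - <<'E'
from h import *
for n in('top','side'):
    im,d=snap(n);X=pts(n,d)
    for nm,b in (('hammer head',(.52,.58,-.06,.06,.026,.06)),('handle',(.34,.53,-.03,.05,.02,.06)),('butt',(.583,.612,-.42,-.36,.042,.06)),('leaf top',(.5,.7,-.36,-.1,.168,.195)),('jar',(.62,.8,-.06,.06,.04,.1)),('mug',(.3,.45,-.3,-.15,.05,.12)),('bottle',(.3,.5,.2,.35,.08,.2))):
        m=(X[...,0]>b[0])&(X[...,0]<b[1])&(X[...,1]>b[2])&(X[...,1]<b[3])&(X[...,2]>b[4])&(X[...,2]<b[5]);q=X[m]
        if len(q): r=cv2.minAreaRect((q[:,:2]*1000).astype(np.float32));print(n,nm,len(q),np.round(r[0]).tolist(),np.round(r[1]).tolist(),round(r[2],1),np.percentile(q[:,2],[5,50,95]).round(3))
E
```

```text
t 35.08 p [0.4668 0.1476 0.2406] yaw y -93.79 tilt [-0.0007 -0.0008] F [ 0.5 -0.9 -0.1] w 0.5284900129153525 g 0.0 q [-0.04  0.22 -0.45  1.98  0.12  0.96 -2.18]
top hammer head 174 [542.0, 3.0] [63.0, 39.0] 85.5 [0.029 0.036 0.042]
top handle 246 [445.0, 10.0] [16.0, 171.0] 86.1 [0.023 0.029 0.036]
top butt 46 [594.0, -372.0] [21.0, 23.0] 2.8 [0.045 0.05  0.055]
top leaf top 324 [601.0, -238.0] [17.0, 198.0] 2.6 [0.173 0.181 0.186]
top jar 230 [746.0, 2.0] [55.0, 54.0] 52.7 [0.043 0.069 0.075]
top mug 176 [345.0, -212.0] [97.0, 67.0] 87.9 [0.053 0.079 0.09 ]
top bottle 287 [349.0, 287.0] [57.0, 56.0] 0.4 [0.09  0.107 0.152]
side hammer head 249 [542.0, 5.0] [65.0, 44.0] 84.4 [0.028 0.036 0.039]
side handle 428 [444.0, 11.0] [18.0, 172.0] 86.4 [0.021 0.029 0.032]
side butt 35 [597.0, -372.0] [24.0, 23.0] 0.9 [0.047 0.051 0.052]
side leaf top 316 [602.0, -247.0] [19.0, 183.0] 3.4 [0.17  0.18  0.183]
side jar 202 [751.0, 3.0] [46.0, 53.0] 8.9 [0.042 0.07  0.072]
side mug 636 [334.0, -217.0] [72.0, 101.0] 52.5 [0.053 0.071 0.086]
side bottle 956 [346.0, 293.0] [56.0, 49.0] 44.7 [0.085 0.108 0.151]
```

The hammer is flat on the mat, the leaf is at seated height and square to the stand, and the wedge is fully driven. Handing in.

```bash
python3 -c "
from station import *
print(hand_in())"
```

```text
the job is handed in; nothing more can be done
None
```

The job is handed in at about 35 s: the leaf is seated on both pins and released, the wedge was driven about 30 mm to its stop (light taps to roughly half-way, hammer drawn back, then home), and the hammer lies flat on the cork mat. No verdict came back; these are my own measurements.

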